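# Bed the oiled taper plug in the stopcock of the leak-test rig

### The job

The stopcock of the leak-test rig has been cleaned and oiled: take its brass plug with the blue T-handle out of the wooden block and set it, tapered end down, into the stopcock with the handle across the pipe. Then bed it: with a steady, moderate press of about 1.3 kg straight down, turn it the quarter turn that brings the handle in line with the pipe, so that it draws into its seat and stays wedged there when you let go. A hard shove will not do: it forces the white seat sleeve down or overstrains it; and leave the stud in the test nest, the blanking plug and the oil bottle as they are.

Things in the scene. Friction and masses are not known exactly. Their poses are not given: they have to be found in the camera images.
- plug: The stopcock's plug: brass cone with a blue bar across its top, 86 mm tall, 0.42 kg. Origin: centre of its small lower end; z up its axis; x along the bar (either way round is the same). Cone: half angle 9 degrees, radius 10 mm at the tip, 18.4 mm at 53 mm up, lowest 3 mm chamfered. It stands upright in one of the two holes of the wooden block, tip 6 mm above the table.
- handle (a point): Centre of the plug's T-handle, 76 mm above the plug's origin. Bar 70 (plug x) x 14 (y) x 20 (z) mm: grip it in the middle, across its 14 mm. Under it a 12 mm shank, 13 mm long, down to the top of the cone. Turning it under load takes up to about 0.6 N m, so grip firmly (about 50 N is right; over 80 N it tends to squeeze out of the fingers).
- rig: Leak-test rig, fixed. Origin: at table height on the stopcock's axis; z up; y along the pipe, towards the test nest; x across the pipe. Base plate 150 (x) x 318 (y) x 12 mm. Stopcock: upright round steel body, 68 mm wide, rim 80 mm high. At y = -82 mm a small dial gauge, top 106 mm high; at y = 142 mm the black test nest.
- bore_mouth (a point): Centre of the stopcock's open top, 80 mm above the table. Bore 49 mm wide; in it a white seat sleeve with a tapered hole (33 mm wide at its top, same 9 degrees) touching the cone at two bands 30 mm apart. Its height differs each time and is not measured: its top anywhere from 7 mm below to 6 mm above the rim, so the plug first touches with its tip 31 to 44 mm above the table. Feel for it.
- pipe (a point): Union nut on the pipe, y = 45 mm, 50 mm up. How the plug seats: pushed straight it sticks by friction; turned while pressed it draws 1 to 2 mm deeper and stays wedged. Press 10 to 16 N while turning the quarter at 0.3 to 1 rad/s (pauses are harmless). Under 8 N: loose. Turning under over 18 N overstrains the seat; over 28 N drives the sleeve down. Sideways force only adds friction: yield to it.
- block: Wooden parts block, fixed, 150 (x) x 66 (y) x 36 mm, origin under its centre. Two holes 32.5 mm wide at x = -36 and +36 mm, their floor 6 mm above the table; one holds the plug, the other the blanking plug.
- blank: Blanking plug, not needed now: grey cone with a round black knob (34 mm wide, 84 mm tall), standing in the block's other hole. Origin: centre of its lower end. Leave it.
- test_stud: Road stud lying in the test nest of the rig, 128 mm wide, 47 mm high, its top 65 mm above the table. Origin: centre of its underside. Leave it.
- oil_bottle: White dosing bottle with a red cap, 38 mm wide, 105 mm tall, standing on the table. Origin: centre of its underside. Leave it.

How it is judged:
By the outcome, as a careful person would: the job done as asked, in the order asked, and still so for the second after the job is handed in, with the robot touching nothing.
It also fails if it takes over 53 s, if anything falls off the work surface, if the arm or the gripper's body presses on something with over 40 N, if the wrist force passes 120 N, or if a joint passes its speed limit or range.

### The arm

A 6-joint arm with a two-finger parallel gripper is mounted at the origin on a cart in front of the work surface, level with it; the furniture and walls round the work are solid. World frame = base frame: x ahead of the robot, y to its left, z up, the work surface at z = 0. Lengths are in m, angles in degrees, forces in N, time in s.
With the tool pointing down it reaches from about 0.35 to 0.875 m from the base axis. Payload 4.2 kg.
Tool frame: the origin (TCP) lies midway between the tips of the shut fingers; the grasp point (between the pads) lies r.grasp_offset behind it (r.grasp_offset is the distance from the TCP to the grasp point, in m); z points along the fingers, y is the direction in which the jaws open and shut (so a half turn about z gives the same grasp; the last joint's range is limited). The gripper opens to 87 mm and grips with 3 to 60 N. Pads are 19 mm wide; open, the fingers measure 117 mm over their backs; the gripper's body (75 mm by 190 mm) begins 51 mm behind the grasp point.
Start: joints at [-59.038, 22.042, 0.453, 0, -68.411, -14.817], TCP at [0.174, -0.6, 0.192] pointing down, gripper open.
Joint ranges: [-179.83, 179.83], [-69.29, 118.12], [-61.27, 80.66], [-181.25, 117.63], [-171.15, -9.14], [-177.46, 177.46]. Speed limits (degrees/s): [159.86, 159.86, 180, 180, 180, 180].

### API

Orientations are given as a 3x3 rotation matrix whose columns are the frame's x, y, z axes.
In Python, from station import sense, optics, r gives the robot as it stands. The module is installed in compiled form; this text tells all that it offers.
- The arm moves only by the tool servo_tool, never from a script. Its argument "deltas" is a list of rows, each an object with "slide": the shift along the tool's x, y, z in units of 25 mm (1.0 is 25 mm), a list of three; "spin": the turn about the tool's z in units of 8 degrees (1.0 is 8 degrees). A call has 1 to 10 rows; each row shifts and turns the pose as measured when the row begins, along the tool's axes as they then stand; what a row does not reach is not made up. A row lasts 1/10 s, in which the tool goes at most 50 mm and 8.59 degrees, less where a joint would pass 70% of its speed; a pose out of reach is approached as far as the arm can. A call is refused whole if a number of a shift passes 1 or a number of a turn 1, either way. A call with a gripper value outside its range is refused whole. "gripper" is the closure in counts, from 0 (fully open) to 255 (shut), set as the call begins (left out, the last holds). The fingers move at their own pace and stop on an object; the grip force is fixed at half the most. Time passes only in rows, so rows that do not move let the fingers close. It gives the time, the measured TCP pose, the force and the opening at its end, in the units of the state.
- sense(): the state, without advancing time (a new reading comes with each control period).
- optics.capture(name): name is "scene" or "top" or "wrist"; returns a dict with "frame" (400x640x3 uint8, red, green, blue), "camera_matrix" (3x3 intrinsics, pixels), "eye" and "rotation" of the camera in the world. Camera axes: x right, y down, z forward; pixel columns grow to the right and rows downward; lengths in m; the calibration is good to about 2 mm. The wrist camera is an equidistant fisheye: a pixel r from the principal point sees the ray r / f radians off the axis. A picture is of the moment at which its call begins. There is no depth.
- r.finish_job(): hands the job in, once; it reports no verdict.
The state is a dict: "time_s": time; "joints": joint angles; "joint_velocities": joint speeds; "effort": joint torques, N m; "tcp_pos": TCP position; "ee_rot": TCP orientation; "wrist_force": force on the tool from outside, world axes, zero at the start; "moment": the same for the moment, N m; "gripper_width": opening from 0.0 (shut) to 1.0 (fully open).
Only numpy, scipy, OpenCV 4.12 (cv2) and the standard library are available. Lean on these libraries where they do the work, as an engineer would, in place of code of your own. Each camera call takes 0.05 s, during which the arm holds its last target.

## Working session

There is one attempt and no reset: what is moved stays moved. The work goes in short steps, Python scripts to look and compute and a tool call to move; the robot and the scene stay as the last step left them, time stands still between calls to the robot, and variables do not carry over. Pictures are saved under pics/ and viewed, and the job is handed in when it is done.

Besides the shell and the picture viewer there is one more tool, called after "Call:" by a JSON object that holds its "fn" and its "kwargs". servo_tool: Moves the arm, as the interface text tells. Its arguments: {"type":"object","properties":{"deltas":{"type":"array"},"gripper":{"type":"number"}},"required":["deltas"]}

```bash
mkdir -p pics; python3 - <<'E'
from station import sense, optics, r
import cv2,json,numpy as np
s=sense();print(s); print(r.grasp_offset)
for n in ["scene","top","wrist"]:
    c=optics.capture(n); cv2.imwrite(f"pics/{n}0.png",c["frame"][:,:,::-1]); np.savez(f"pics/{n}0.npz",**c)
    print(n,c["camera_matrix"].tolist(),c["eye"],np.array(c["rotation"]).round(4).tolist())
E
```

```text
{'time_s': 0.0, 'joints': array([-5.90381029e+01,  2.20919642e+01,  3.79144423e-01, -3.06122617e-02,
       -6.84100089e+01, -1.48182621e+01]), 'joint_velocities': array([ 0.08330084, -0.08430125,  0.01381324,  0.08354018, -0.02483845,
        0.07353301]), 'effort': array([ 2.09429995e-04, -3.90668035e+01,  1.87406820e+01,  4.21966419e+00,
        1.10990604e-02, -1.88708209e-04]), 'tcp_pos': array([ 0.17363369, -0.5996978 ,  0.19123845]), 'ee_rot': array([[-9.60622449e-01, -2.77856172e-01, -6.76861083e-04],
       [-2.77856988e-01,  9.60620170e-01,  2.09384214e-03],
       [ 6.84194476e-05,  2.19946234e-03, -9.99997579e-01]]), 'wrist_force': array([-0.26082263,  0.07731359,  0.53735358]), 'moment': array([-0.01472194, -0.04088141, -0.03143271]), 'gripper_width': 1.000633041782251}
0.0187
scene [[427.05798231468657, 0.0, 310.04149902698623], [0.0, 427.05798231468657, 198.56327988037702], [0.0, 0.0, 1.0]] [0.18966335 0.64523598 0.57206692] [[-0.8968, -0.2334, 0.3758], [-0.4424, 0.467, -0.7656], [0.0032, -0.8529, -0.5221]]
top [[424.0529636391119, 0.0, 325.052755247645], [0.0, 424.0529636391119, 197.65834217170362], [0.0, 0.0, 1.0]] [ 0.43336322 -0.06901373  1.01145455] [[-0.0283, -0.995, 0.0956], [-0.9996, 0.0285, 0.0001], [-0.0028, -0.0955, -0.9954]]
wrist [[309.70691628693146, 0.0, 321.575269513143], [0.0, 309.70691628693146, 199.11728779660746], [0.0, 0.0, 1.0]] [ 0.09831908 -0.62245797  0.38370657] [[-0.2784, 0.9202, 0.2753], [0.9605, 0.2661, 0.0819], [0.0022, 0.2872, -0.9579]]
```

View pics/scene0.png

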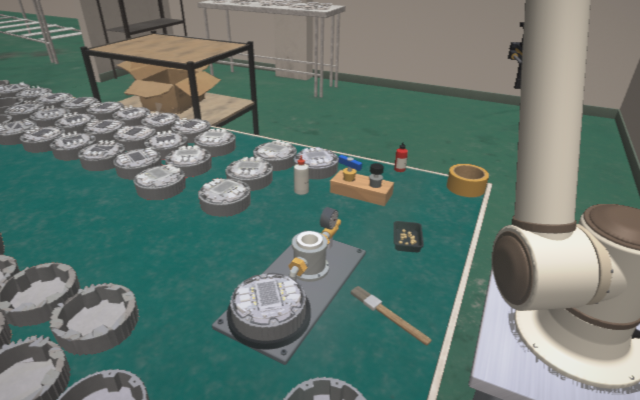

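View pics/top0.png

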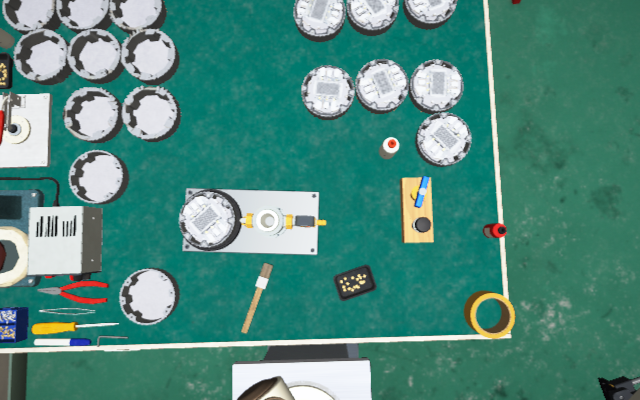

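View pics/wrist0.png

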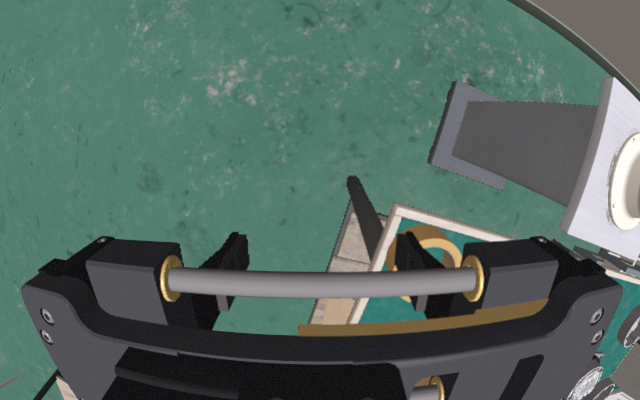

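The top view shows the plug's blue bar at about (422,190) in the block, with the blank at (422,226) and the stopcock at about (268,221). In the scene view the bar is at about (350,161) and the stopcock mouth at about (311,240). Next I'll measure these.

```bash
cat > h.py <<'E'
import numpy as np,cv2
def load(n): return dict(np.load(f"pics/{n}.npz"))
def ray(c,uv,fish=False):
    K=c["camera_matrix"];x=(uv[0]-K[0,2])/K[0,0];y=(uv[1]-K[1,2])/K[1,1]
    if fish:
        t=np.hypot(x,y);d=np.array([x/t*np.sin(t),y/t*np.sin(t),np.cos(t)]) if t>0 else np.array([0,0,1.])
    else: d=np.array([x,y,1.])
    d=c["rotation"]@d;return d/np.linalg.norm(d)
def plane(c,uv,z,fish=False):
    d=ray(c,uv,fish);return c["eye"]+d*(z-c["eye"][2])/d[2]
def tri(l):
    A=np.zeros((3,3));b=np.zeros(3)
    for e,d in l:
        P=np.eye(3)-np.outer(d,d);A+=P;b+=P@e
    p=np.linalg.solve(A,b);return p,[float(np.linalg.norm((np.eye(3)-np.outer(d,d))@(p-e))) for e,d in l]
def proj(c,p):
    q=c["rotation"].T@(np.array(p)-c["eye"]);K=c["camera_matrix"];return K[0,0]*q[0]/q[2]+K[0,2],K[1,1]*q[1]/q[2]+K[1,2]
def mask(f,lo,hi): return cv2.inRange(cv2.cvtColor(f,cv2.COLOR_RGB2HSV),lo,hi)
def blobs(m,amin=15):
    n,l,s,c=cv2.connectedComponentsWithStats(m)
    return [(s[i].tolist(),c[i].round(1).tolist()) for i in range(1,n) if s[i,4]>=amin]
E
python3 - <<'E'
from h import *
for n,roi in (("top0",(370,160,80,95)),("scene0",(320,140,90,70))):
    c=load(n);f=c["frame"];m=mask(f,(100,120,60),(125,255,255));print(n,blobs(m))
    x,y,w,h=roi;cv2.imwrite(f"pics/{n}_b.png",cv2.resize(f[y:y+h,x:x+w,::-1],None,fx=6,fy=6,interpolation=cv2.INTER_CUBIC))
for n,roi in (("top0",(170,180,160,80)),("scene0",(210,200,160,160))):
    c=load(n);f=c["frame"];x,y,w,h=roi;k=5 if n=="top0" else 3.7;cv2.imwrite(f"pics/{n}_r.png",cv2.resize(f[y:y+h,x:x+w,::-1],None,fx=k,fy=k,interpolation=cv2.INTER_CUBIC))
E
```

```text
top0 [([420, 176, 9, 13, 77], [424.0, 181.8]), ([415, 193, 9, 15, 82], [418.7, 200.3]), ([0, 307, 28, 36, 611], [16.8, 323.3]), ([70, 338, 21, 8, 156], [79.6, 341.6])]
scene0 [([338, 155, 24, 16, 184], [350.0, 162.3])]
```

View pics/top0_b.png

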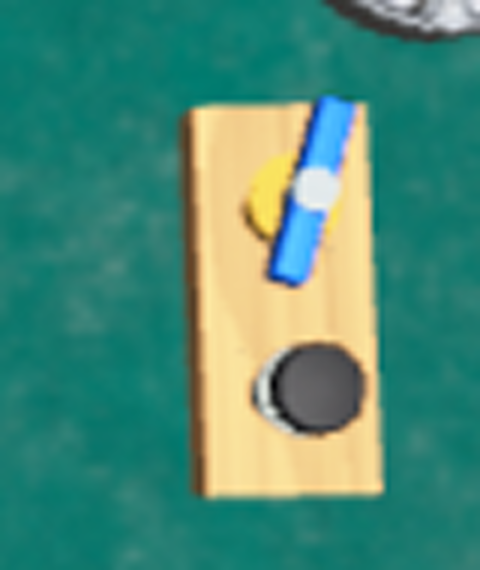

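View pics/scene0_b.png

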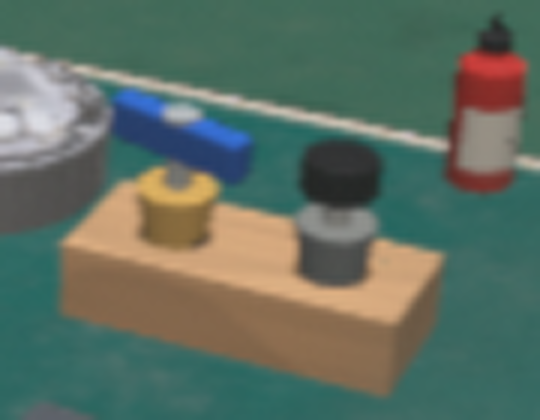

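View pics/top0_r.png

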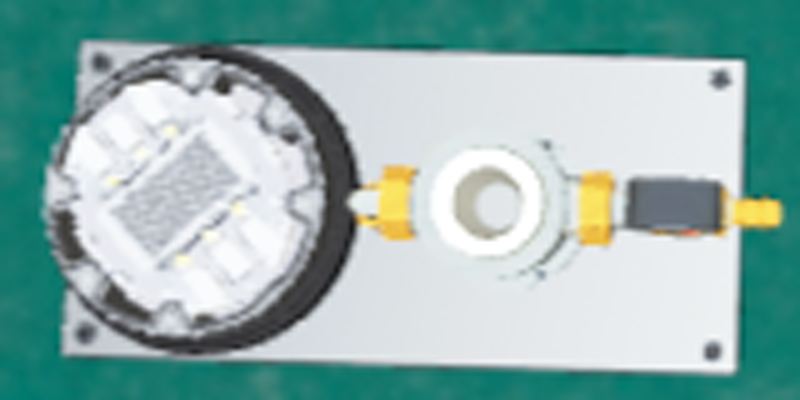

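View pics/scene0_r.png

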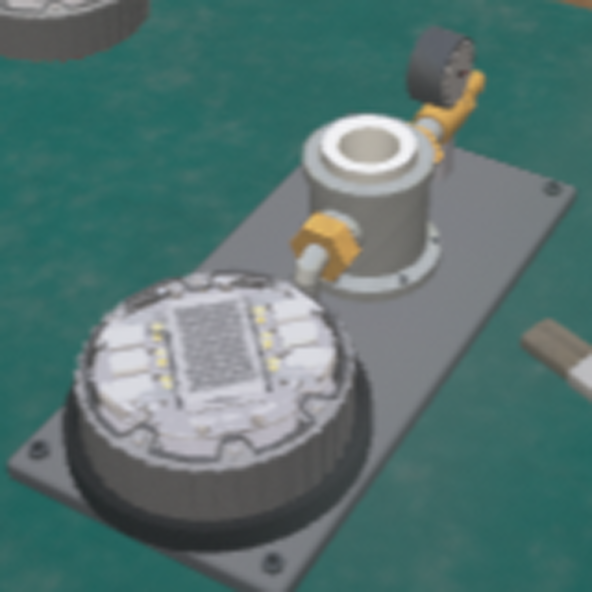

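```bash
python3 - <<'E'
from h import *
t=load("top0");s=load("scene0")
def T(a,b,name):
    p,e=tri([(t["eye"],ray(t,a)),(s["eye"],ray(s,b))]);print(name,p.round(4),np.round(e,4));return p
T((423,191.3),(350.5,158.8),"cap")
# blue hull centroid
for n,c,roi in(("t",t,(400,165,50,50)),("s",s,(330,145,40,35))):
    x,y,w,h=roi;m=mask(c["frame"],(100,100,50),(125,255,255))[y:y+h,x:x+w];p=cv2.findNonZero(m);q=cv2.convexHull(p);M=cv2.moments(q);print(n,M["m10"]/M["m00"]+x,M["m01"]/M["m00"]+y,cv2.minAreaRect(p))
# white ring
for n,c,roi in(("t",t,(245,200,50,45)),("s",s,(285,225,50,35))):
    x,y,w,h=roi;g=c["frame"][y:y+h,x:x+w]
    for th in(225,240,250):
        m=cv2.inRange(g,(th,)*3,(255,)*3);n_,l,st,ce=cv2.connectedComponentsWithStats(m);i=1+np.argmax(st[1:,4]);p=cv2.findNonZero((l==i).astype(np.uint8));q=cv2.convexHull(p);e=cv2.fitEllipse(q);print(n,th,st[i],e[0][0]+x,e[0][1]+y,e[1])
# plate corners z=.012
u=[(186.4,188.4),(319,192),(317.6,254.4),(182.6,251)]
P=[plane(t,a,.012) for a in u];print(np.round(P,4))
k=lambda a:(a[0]/3.7+210,a[1]/3.7+200)
us=[k((8,467)),k((575,188)),k((290,592))]
print([plane(s,a,.012).round(4) for a in us])
k=lambda a:(a[0]/6+370,a[1]/6+160)
print("block",[plane(t,k(a),.036).round(4) for a in((190,108),(365,103),(382,495),(203,495))])
k2=lambda a:(a[0]/6+320,a[1]/6+140)
print("blockS",[plane(s,k2(a),.036).round(4) for a in((62,243),(128,183),(442,256),(392,322))])
E
```

```text
cap [ 0.5302 -0.2832  0.0896] [0.0005 0.0005]
t 421.3787878787879 191.2138047138047 ((21.387981414794922, 26.32863426208496), (6.548155307769775, 32.0089225769043), 15.64224624633789)
s 349.88071065989845 162.077834179357 ((19.541419982910156, 16.89940643310547), (25.836593627929688, 8.539673805236816), 22.380136489868164)
t 225 [  8   0  42  33 628] 274.2221488952637 213.58465766906738 (28.658496856689453, 49.75703048706055)
t 240 [ 11  10  22  21 203] 266.6745300292969 220.03000831604004 (21.073278427124023, 22.293264389038086)
t 250 [ 12  10  21  21 174] 266.75479888916016 219.9644889831543 (20.91621208190918, 21.219005584716797)
s 225 [ 13   7  24  14 127] 309.23087882995605 238.4574317932129 (14.349056243896484, 24.150861740112305)Traceback (most recent call last):
  File "<stdin>", line 13, in <module>
cv2.error: OpenCV(4.12.0) /io/opencv/modules/imgproc/src/shapedescr.cpp:361: error: (-201:Incorrect size of input array) There should be at least 5 points to fit the ellipse in function 'fitEllipseNoDirect'
```

```bash
python3 - <<'E'
from h import *
t=load("top0");s=load("scene0")
def T(a,b,name):
    p,e=tri([(t["eye"],ray(t,a)),(s["eye"],ray(s,b))]);print(name,p.round(4),np.round(e,4));return p
T((423,191.3),(350.5,158.8),"cap")
T((421.4,191.2),(349.9,162.1),"bar")
x,y,w,h=(285,225,50,35);g=s["frame"][y:y+h,x:x+w]
for th in(205,215,225,232):
        m=cv2.inRange(g,(th,)*3,(255,)*3);n_,l,st,ce=cv2.connectedComponentsWithStats(m);i=1+np.argmax(st[1:,4]);p=cv2.findNonZero((l==i).astype(np.uint8));q=cv2.convexHull(p);e=cv2.fitEllipse(q);print("s",th,st[i],e[0][0]+x,e[0][1]+y,e[1])
T((266.8,220),(309.3,238.6),"ring")
u=[(186.4,188.4),(319,192),(317.6,254.4),(182.6,251)]
P=np.array([plane(t,a,.012) for a in u]);print(P.round(4),P.mean(0)); 
for a,b in((0,1),(3,2),(0,3),(1,2)): d=P[b]-P[a];print(np.linalg.norm(d),np.degrees(np.arctan2(d[1],d[0])))
k=lambda a:(a[0]/3.7+210,a[1]/3.7+200)
print([plane(s,k(a),.012).round(4) for a in((8,467),(575,188),(290,592))])
k=lambda a:(a[0]/6+370,a[1]/6+160)
print("block",np.round([plane(t,k(a),.036) for a in((190,108),(365,103),(382,495),(203,495))],4).tolist())
k2=lambda a:(a[0]/6+320,a[1]/6+140)
print("blockS",np.round([plane(s,k2(a),.036) for a in((62,243),(128,183),(442,256),(392,322))],4).tolist())
# bar ends top plane .092
for z in(.092,):
  e=[plane(t,k(a),z) for a in((338,98),(289,282))];d=e[0]-e[1];print("bar ends",np.round(e,4).tolist(),np.mean(e,0),np.linalg.norm(d),np.degrees(np.arctan2(d[1],d[0])))
E
```

```text
cap [ 0.5302 -0.2832  0.0896] [0.0005 0.0005]
bar [ 0.5311 -0.2818  0.0806] [0.0002 0.0002]
s 205 [ 12   6  26  16 167] 309.2297554016113 238.4950361251831 (14.922042846679688, 25.052820205688477)
s 215 [ 12   7  25  15 151] 309.3068504333496 238.5283603668213 (14.841891288757324, 24.321048736572266)
s 225 [ 13   7  24  14 127] 309.23087882995605 238.4574317932129 (14.349056243896484, 24.150861740112305)
s 232 [ 13   7  24  14 102] 309.2064266204834 238.49319171905518 (13.810128211975098, 23.30156135559082)
ring [0.4775 0.0601 0.0836] [0.0006 0.0006]
[[ 0.5608  0.2596  0.012 ]
 [ 0.5432 -0.055   0.012 ]
 [ 0.3966 -0.0477  0.012 ]
 [ 0.4134  0.2681  0.012 ]] [0.47852449 0.10625033 0.012     ]
0.3150602882278988 -93.20419243577432
0.3162573412242415 -93.0471985668573
0.14763435787330872 176.71155280265646
0.14677089883677882 177.17789682666248
[array([0.5581, 0.2674, 0.012 ]), array([ 0.3963, -0.0399,  0.012 ]), array([0.4105, 0.2695, 0.012 ])]
block [[0.5677, -0.2479, 0.036], [0.5678, -0.3156, 0.036], [0.417, -0.3142, 0.036], [0.4189, -0.2461, 0.036]]
blockS [[0.5682, -0.2445, 0.036], [0.5642, -0.3085, 0.036], [0.4184, -0.3067, 0.036], [0.4205, -0.2441, 0.036]]
bar ends [[0.5622, -0.2917, 0.092], [0.4955, -0.2705, 0.092]] [ 0.5288264 -0.2811178  0.092    ] 0.06994411677820395 -17.60763638723371
```

Call:
{"fn": "servo_tool", "kwargs": {"deltas": [{"slide": [0, 0, 0], "spin": 0.85}, {"slide": [0, 0, 0], "spin": 0.85}, {"slide": [0, 0, 0], "spin": 0.85}, {"slide": [0, 0, 0], "spin": 0.85}, {"slide": [0, 0, 0], "spin": 0.85}]}}

```text
time_s: 0.65
tcp_pos: [0.1733, -0.5985, 0.189]
ee_rot: [[-0.944, 0.329, -0.002], [0.329, 0.944, 0.006], [0.004, 0.005, -1.0]]
wrist_force: [-0.1, -0.2, -0.4]
gripper_width: 0.998
```

```bash
cat > go.py <<'E'
import sys,numpy as np
from station import sense
s=sense();R=s["ee_rot"];p=s["tcp_pos"]
g=np.array([float(a) for a in sys.argv[1:4]])
d=R.T@(g-p)/0.025
print("t",s["time_s"],"p",p.round(4),"yaw",np.degrees(np.arctan2(R[1,0],R[0,0])).round(2),"tilt",R[:2,2].round(4),"F",s["wrist_force"].round(2),"M",s["moment"].round(3),"w",round(s["gripper_width"],3),"j",s["joints"].round(1))
print("tool units",d.round(3),"mm",(d*25).round(1))
E
python3 go.py 0.53 -0.281 0.19
```

```text
t 0.65 p [ 0.1733 -0.5985  0.189 ] yaw 160.79 tilt [-0.0021  0.0063] F [-0.06 -0.25 -0.38] M [-0.026 -0.013 -0.   ] w 0.998 j [-59.   22.2   0.2  -0.1 -68.4 -50.1]
tool units [-9.2970e+00  1.6686e+01  9.0000e-03] mm [-2.324e+02  4.172e+02  2.000e-01]
```

Call:
{"fn": "servo_tool", "kwargs": {"deltas": [{"slide": [-0.52, 0.93, -0.02], "spin": 0}, {"slide": [-0.52, 0.93, -0.02], "spin": 0}, {"slide": [-0.52, 0.93, -0.02], "spin": 0}, {"slide": [-0.52, 0.93, -0.02], "spin": 0}, {"slide": [-0.52, 0.93, -0.02], "spin": 0}, {"slide": [-0.52, 0.93, -0.02], "spin": 0}, {"slide": [-0.52, 0.93, -0.02], "spin": 0}, {"slide": [-0.52, 0.93, -0.02], "spin": 0}, {"slide": [-0.52, 0.93, -0.02], "spin": 0}, {"slide": [-0.52, 0.93, -0.02], "spin": 0}]}}

```text
time_s: 1.65
tcp_pos: [0.3766, -0.4158, 0.1903]
ee_rot: [[-0.941, 0.338, -0.007], [0.338, 0.941, 0.013], [0.011, 0.01, -1.0]]
wrist_force: [-0.5, -0.9, -0.1]
gripper_width: 1.003
```

```bash
python3 go.py 0.53 -0.281 0.19
```

```text
t 1.65 p [ 0.3766 -0.4158  0.1903] yaw 160.22 tilt [-0.0069  0.0133] F [-0.54 -0.92 -0.15] M [-0.085 -0.102 -0.007] w 1.003 j [-31.6  16.4  -8.   -0.5 -66.3 -78. ]
tool units [-3.95   7.149  0.043] mm [-98.8 178.7   1.1]
```

Call:
{"fn": "servo_tool", "kwargs": {"deltas": [{"slide": [-0.5, 0.9, -0.02], "spin": 0}, {"slide": [-0.5, 0.9, -0.02], "spin": 0}, {"slide": [-0.5, 0.9, -0.02], "spin": 0}, {"slide": [-0.5, 0.9, -0.02], "spin": 0}, {"slide": [-0.5, 0.9, -0.02], "spin": 0}, {"slide": [-0.5, 0.9, -0.02], "spin": 0}, {"slide": [-0.4, 0.7, -0.02], "spin": 0}, {"slide": [-0.2, 0.4, -0.02], "spin": 0}, {"slide": [0, 0, 0], "spin": 0}]}}

```text
time_s: 2.55
tcp_pos: [0.522, -0.2842, 0.192]
ee_rot: [[-0.942, 0.335, -0.012], [0.335, 0.942, 0.017], [0.017, 0.012, -1.0]]
wrist_force: [0.9, -0.3, 0.9]
gripper_width: 0.998
```

```bash
python3 go.py 0.53 -0.281 0.19; python3 - <<'E'
from station import sense, optics, r
import cv2,numpy as np
c=optics.capture("wrist"); cv2.imwrite(f"pics/wrist1.png",c["frame"][:,:,::-1]); np.savez(f"pics/wrist1.npz",**c)
E
python3 go.py 0.53 -0.281 0.19
```

```text
t 2.55 p [ 0.522  -0.2842  0.192 ] yaw 160.44 tilt [-0.0118  0.0167] F [ 0.89 -0.34  0.9 ] M [-0.087  0.016 -0.046] w 0.998 j [-13.4  19.7  -2.9  -0.8 -68.3 -95.8]
tool units [-0.259  0.225  0.079] mm [-6.5  5.6  2. ]
t 2.6 p [ 0.5214 -0.2846  0.1919] yaw 160.4 tilt [-0.0122  0.0168] F [-0.68 -0.15  1.18] M [-0.077 -0.056  0.007] w 1.0 j [-13.5  19.7  -2.9  -0.8 -68.3 -95.8]
tool units [-0.276  0.248  0.076] mm [-6.9  6.2  1.9]
```

View pics/wrist1.png

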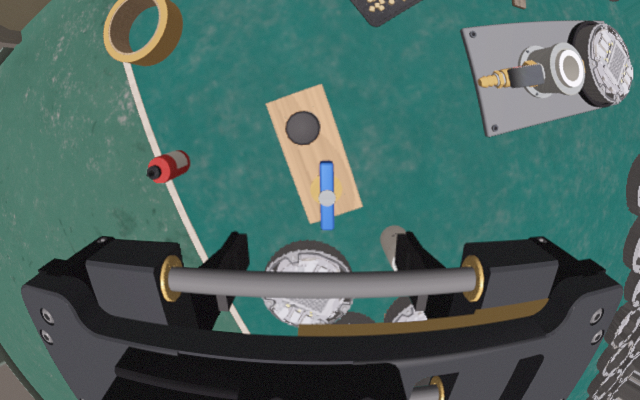

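```bash
python3 - <<'E'
from h import *
t=load("top0");s=load("scene0");w=load("wrist1")
print(w["eye"],w["rotation"].round(3).tolist())
f=w["frame"];x,y,ww,h=300,140,60,110
cv2.imwrite("pics/w1b.png",cv2.resize(f[y:y+h,x:x+ww,::-1],None,fx=5,fy=5,interpolation=cv2.INTER_CUBIC))
cv2.imwrite("pics/w1r.png",cv2.resize(f[30:115,500:640,::-1],None,fx=5,fy=5,interpolation=cv2.INTER_CUBIC))
m=mask(f,(100,120,60),(125,255,255));b=m[y:y+h,x:x+ww];p=cv2.findNonZero(b);print(cv2.minAreaRect(p),blobs(m))
q=cv2.convexHull(p);M=cv2.moments(q);c=(M["m10"]/M["m00"]+x,M["m01"]/M["m00"]+y);print(c)
W=(w["eye"],ray(w,c,1))
print(tri([W,(t["eye"],ray(t,(421.4,191.2))),(s["eye"],ray(s,(349.9,162.1)))]))
print(plane(w,c,.087,1))
E
```

```text
[ 0.45031601 -0.26126818  0.38561729] [[0.334, 0.906, 0.259], [0.942, -0.325, -0.08], [0.012, 0.271, -0.962]]
((27.0, 55.5), (69.0, 14.0), 90.0) [([320, 161, 13, 30, 360], [326.0, 175.5]), ([320, 205, 15, 26, 329], [327.1, 217.9])]
(326.5913615023474, 196.46028169014085)
(array([ 0.53116079, -0.28126465,  0.08101557]), [0.0005557471541788076, 0.000565800388714114, 0.00017049301961432418])
[ 0.52988818 -0.28042456  0.087     ]
```

View pics/w1b.png

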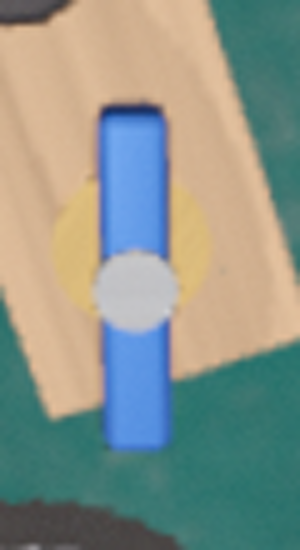

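View pics/w1r.png

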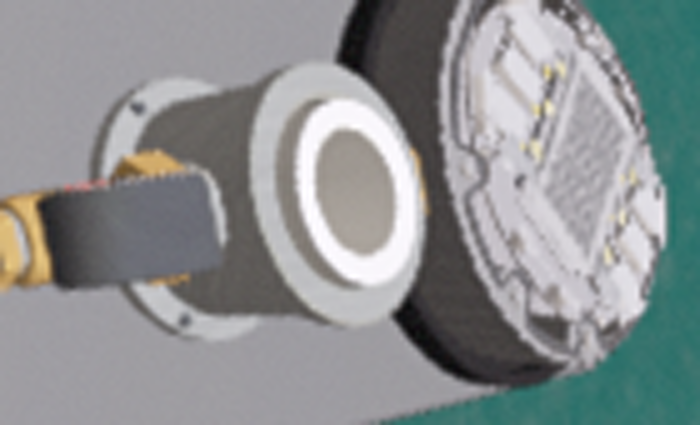

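```bash
python3 - <<'E'
from h import *
t=load("top0");s=load("scene0");w=load("wrist1")
k=lambda a:(a[0]/5+300,a[1]/5+140)
e=[plane(w,k(a),.092,1) for a in((132,110),(139,448))];d=e[0]-e[1];print(np.round(e,4),np.mean(e,0),np.linalg.norm(d),np.degrees(np.arctan2(d[1],d[0])))
W=(w["eye"],ray(w,k((137,291)),1));print("cap",tri([W,(t["eye"],ray(t,(423,191.3))),(s["eye"],ray(s,(350.5,158.8)))]))
W=(w["eye"],ray(w,(571.4,68),1));print("ring",tri([W,(t["eye"],ray(t,(266.8,220))),(s["eye"],ray(s,(309.2,238.5)))]),plane(w,(571.4,68),.085,1))
W=(w["eye"],ray(w,(500+337/5,30+194/5),1));print("rim",plane(w,(500+337/5,30+194/5),.08,1))
E
python3 go.py 0.531 -0.281 0.105
```

```text
[[ 0.4962 -0.269   0.092 ]
 [ 0.5619 -0.2905  0.092 ]] [ 0.52907247 -0.27970957  0.092     ] 0.06915678309210212 161.87465194962655
cap (array([ 0.53010568, -0.28139357,  0.09088302]), [0.001545733954123853, 0.0016737618734116875, 0.0004469716167538777])
ring (array([0.47728311, 0.06051435, 0.0845978 ]), [0.0005429551941094766, 0.0008409143072295917, 0.0008126727042719409]) [0.47694125 0.06071155 0.085     ]
rim [0.47721413 0.05761661 0.08      ]
t 2.6 p [ 0.5214 -0.2846  0.1919] yaw 160.4 tilt [-0.0122  0.0168] F [-0.68 -0.15  1.18] M [-0.077 -0.056  0.007] w 1.0 j [-13.5  19.7  -2.9  -0.8 -68.3 -95.8]
tool units [-0.372  0.221  3.475] mm [-9.3  5.5 86.9]
```

Call:
{"fn": "servo_tool", "kwargs": {"deltas": [{"slide": [-0.2, 0.12, 1.0], "spin": -0.2}, {"slide": [-0.13, 0.08, 1.0], "spin": 0}, {"slide": [0, 0, 1.0], "spin": 0}, {"slide": [0, 0, 1.0], "spin": 0}]}}

```text
time_s: 3.0
tcp_pos: [0.5303, -0.285, 0.0941]
ee_rot: [[-0.95, 0.311, -0.002], [0.311, 0.95, 0.013], [0.006, 0.011, -1.0]]
wrist_force: [-0.8, -0.5, 0.3]
gripper_width: 1.005
```

```bash
python3 go.py 0.530 -0.281 0.066
```

```text
t 3.0 p [ 0.5303 -0.285   0.0941] yaw 161.88 tilt [-0.0024  0.0128] F [-0.83 -0.47  0.28] M [-0.053 -0.057  0.021] w 1.005 j [-13.3  24.9  -9.8  -0.8 -55.6 -94.4]
tool units [0.055 0.137 1.126] mm [ 1.4  3.4 28.2]
```

Call:
{"fn": "servo_tool", "kwargs": {"deltas": [{"slide": [0.03, 0.15, 1.0], "spin": 0}, {"slide": [0, 0, 0.05], "spin": 0}]}}

```text
time_s: 3.2
tcp_pos: [0.5261, -0.2817, 0.0637]
ee_rot: [[-0.949, 0.314, -0.01], [0.314, 0.949, 0.015], [0.014, 0.011, -1.0]]
wrist_force: [-0.1, -0.2, -0.2]
gripper_width: 1.002
```

```bash
python3 - <<'E'
from station import sense, optics, r
import cv2,numpy as np
c=optics.capture("wrist"); cv2.imwrite(f"pics/wrist2.png",c["frame"][:,:,::-1]); np.savez(f"pics/wrist2.npz",**c)
E
python3 go.py 0.530 -0.281 0.066
```

```text
t 3.25 p [ 0.5274 -0.2825  0.0655] yaw 161.71 tilt [-0.0068  0.0136] F [0.13 0.35 0.83] M [-0.076 -0.023  0.011] w 0.996 j [-13.1  26.5 -11.9  -0.9 -52.1 -94.7]
tool units [-0.078  0.09  -0.019] mm [-1.9  2.2 -0.5]
```

View pics/wrist2.png

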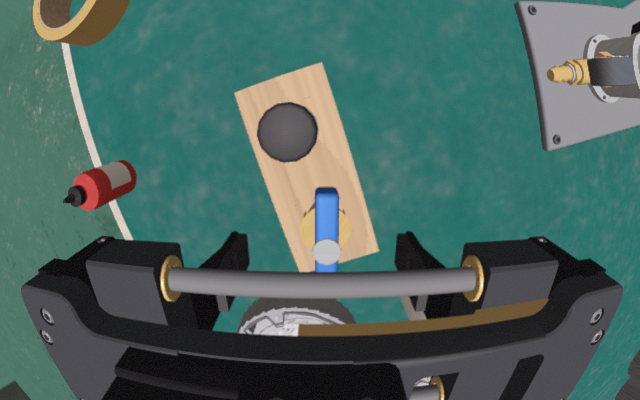

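Call:
{"fn": "servo_tool", "kwargs": {"deltas": [{"slide": [-0.06, 0.08, -0.02], "spin": 0}], "gripper": 255}}

```text
time_s: 3.35
tcp_pos: [0.5298, -0.2821, 0.0673]
ee_rot: [[-0.949, 0.314, -0.005], [0.314, 0.949, 0.013], [0.009, 0.01, -1.0]]
wrist_force: [-0.2, 0.4, 0.8]
gripper_width: 0.961
```

```bash
python3 - <<'E'
from station import sense, optics, r
for i in range(24):
    optics.capture("wrist")
    if i%3==2:
        s=sense();print(s["time_s"],s["gripper_width"].round(3),s["wrist_force"].round(1),s["tcp_pos"].round(4))
E
python3 go.py 0.530 -0.281 0.066
```

```text
t 3.5 p [ 0.5305 -0.2816  0.0676] yaw 161.71 tilt [-0.0041  0.0127] F [-0.26 -0.07  0.52] M [-0.039 -0.072 -0.027] w 0.854 j [-12.9  26.5 -11.6  -0.8 -52.3 -94.9]
tool units [0.024 0.017 0.064] mm [0.6 0.4 1.6]Traceback (most recent call last):
  File "<stdin>", line 5, in <module>
AttributeError: 'float' object has no attribute 'round'
```

```bash
cat > wait.py <<'E'
import sys
from station import sense, optics
n=int(sys.argv[1])
for i in range(n):
    optics.capture("wrist")
    if i%4==3 or i==n-1:
        s=sense();print(round(s["time_s"],2),round(s["gripper_width"],3),s["wrist_force"].round(1),s["tcp_pos"].round(4),s["ee_rot"][:2,2].round(4))
E
python3 wait.py 24;python3 go.py 0.530 -0.281 0.066
```

```text
3.7 0.676 [-0.6 -0.1 -0.5] [ 0.5299 -0.2812  0.0668] [-0.0055  0.0133]
3.9 0.49 [-0.5 -0.1  0.2] [ 0.5296 -0.2811  0.0662] [-0.0066  0.0135]
4.1 0.306 [-0.4 -0.4 -0.6] [ 0.5295 -0.281   0.066 ] [-0.0069  0.0137]
4.3 0.125 [-0.1  0.5  0.2] [ 0.5295 -0.2811  0.066 ] [-0.0068  0.0136]
4.5 0.02 [-0.4  0.4 -0.2] [ 0.5295 -0.2811  0.066 ] [-0.0068  0.0136]
4.7 0.004 [0.4 0.7 1. ] [ 0.5295 -0.2811  0.066 ] [-0.0068  0.0136]
t 4.7 p [ 0.5295 -0.2811  0.066 ] yaw 161.72 tilt [-0.0068  0.0136] F [0.39 0.74 1.01] M [-0.052  0.013  0.018] w 0.004 j [-12.9  26.6 -11.7  -0.9 -52.3 -94.9]
tool units [-0.018  0.01   0.001] mm [-0.4  0.2  0. ]
```

```bash
python3 - <<'E'
from station import sense, optics, r
import cv2,numpy as np
for n in("wrist","scene"):
    c=optics.capture(n); cv2.imwrite(f"pics/{n}3.png",c["frame"][:,:,::-1]); np.savez(f"pics/{n}3.npz",**c)
f=c["frame"];cv2.imwrite("pics/scene3c.png",cv2.resize(f[60:230,280:480,::-1],None,fx=3.5,fy=3.5,interpolation=cv2.INTER_CUBIC))
E
```

```text
(no output)
```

View pics/wrist3.png

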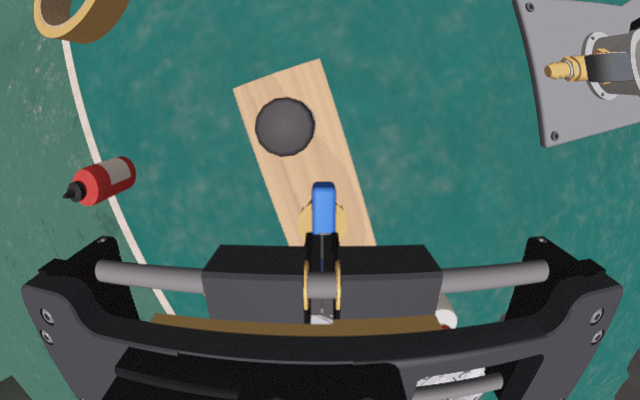

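View pics/scene3c.png

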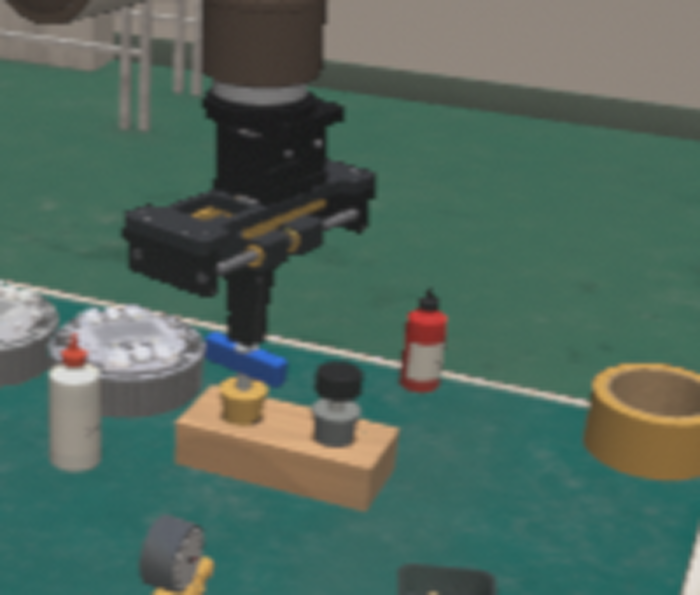

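```bash
python3 - <<'E'
from h import *
from station import sense
s=sense();R=s["ee_rot"];p=s["tcp_pos"];w=load("wrist3");sc=load("scene3")
def pf(c,P):
    q=c["rotation"].T@(P-c["eye"]);q/=np.linalg.norm(q);th=np.arccos(q[2]);rr=np.hypot(q[0],q[1]);K=c["camera_matrix"]
    return K[0,0]*th*q[0]/rr+K[0,2],K[1,1]*th*q[1]/rr+K[1,2]
for dz in(0,-.0187,-.03,-.05,-.08):
    P=p+R[:,2]*dz;print(dz,P.round(3),np.round(pf(w,P),1),np.round(proj(sc,P),1))
print("eye in tool",(R.T@(w["eye"]-p)).round(4))
for n in("wrist3",):
    f=w["frame"];cv2.imwrite("pics/w3c.png",cv2.resize(f[150:340,230:420,::-1],None,fx=3.1,fy=3.1,interpolation=cv2.INTER_CUBIC))
E
```

```text
0 [ 0.53  -0.281  0.066] [321.8 228.9] [350.1 167.4]
-0.0187 [ 0.53  -0.281  0.085] [321.8 240.4] [350.5 160.8]
-0.03 [ 0.53  -0.281  0.096] [321.8 248.4] [350.8 156.8]
-0.05 [ 0.53  -0.282  0.116] [321.9 265. ] [351.2 149.6]
-0.08 [ 0.53  -0.282  0.146] [321.9 297.8] [351.8 138.5]
eye in tool [ 0.0785 -0.0002 -0.1923]
```

View pics/w3c.png

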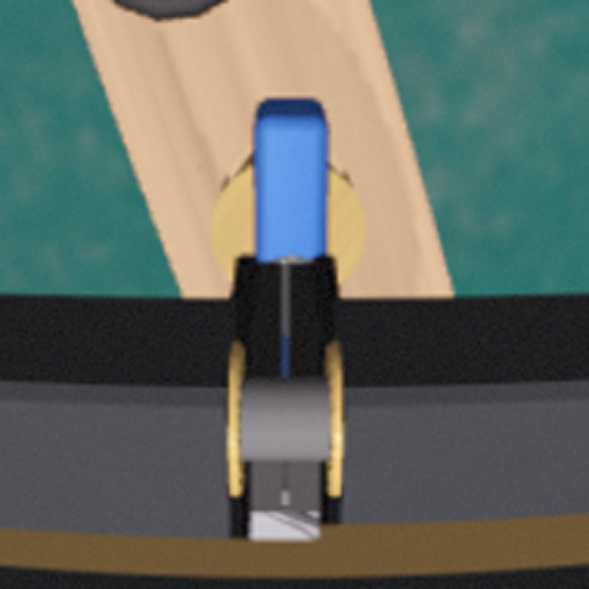

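```bash
python3 - <<'E'
from h import *
from station import sense
s=sense();R=s["ee_rot"];p=s["tcp_pos"];w=load("wrist3");sc=load("scene3")
def pf(c,P):
    q=c["rotation"].T@(P-c["eye"]);q/=np.linalg.norm(q);th=np.arccos(q[2]);rr=np.hypot(q[0],q[1]);K=c["camera_matrix"]
    return K[0,0]*th*q[0]/rr+K[0,2],K[1,1]*th*q[1]/rr+K[1,2]
for x in(.0095,-.0095):
  for dz in(0,-.01,-.0187,-.025,-.03):
    P=p+R@np.array([x,0,dz]);print(x,dz,P.round(3),np.round(pf(w,P),1),np.round(proj(sc,P),1))
f=sc["frame"];cv2.imwrite("pics/s3d.png",cv2.resize(f[120:185,325:390,::-1],None,fx=9,fy=9,interpolation=cv2.INTER_CUBIC))
E
```

```text
0.0095 0 [ 0.52  -0.278  0.066] [321.8 215.5] [353.  168.6]
0.0095 -0.01 [ 0.521 -0.278  0.076] [321.8 220.9] [353.2 165.1]
0.0095 -0.0187 [ 0.521 -0.278  0.085] [321.8 226. ] [353.4 162. ]
0.0095 -0.025 [ 0.521 -0.278  0.091] [321.8 230. ] [353.5 159.7]
0.0095 -0.03 [ 0.521 -0.278  0.096] [321.8 233.3] [353.6 157.9]
-0.0095 0 [ 0.539 -0.284  0.066] [321.8 241.8] [347.3 166.3]
-0.0095 -0.01 [ 0.539 -0.284  0.076] [321.8 248.1] [347.5 162.8]
-0.0095 -0.0187 [ 0.539 -0.284  0.085] [321.8 254.2] [347.7 159.7]
-0.0095 -0.025 [ 0.539 -0.284  0.091] [321.8 258.8] [347.8 157.5]
-0.0095 -0.03 [ 0.539 -0.284  0.096] [321.8 262.7] [347.9 155.7]
```

View pics/s3d.png

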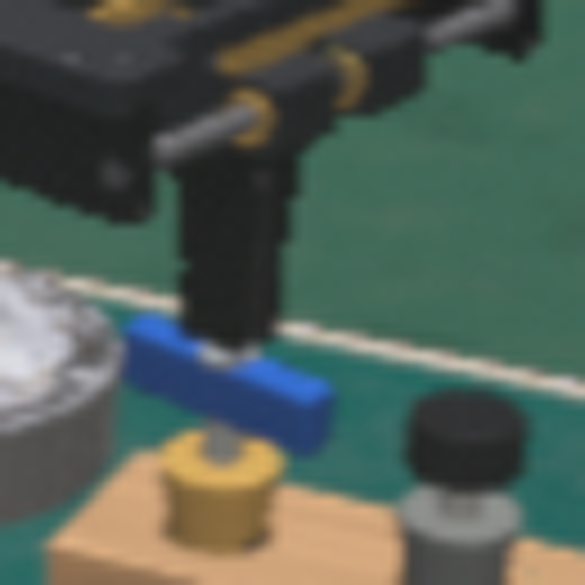

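The fingers have shut just above the bar. By both pictures the tips stand about 28 mm behind the reported TCP. I'll open them, go 27 mm lower and check before closing.

Call:
{"fn": "servo_tool", "kwargs": {"deltas": [{"slide": [0, 0, -0.04], "spin": 0}], "gripper": 0}}

```text
time_s: 4.9
tcp_pos: [0.5294, -0.2811, 0.0669]
ee_rot: [[-0.949, 0.314, -0.007], [0.314, 0.949, 0.014], [0.011, 0.011, -1.0]]
wrist_force: [-0.1, 0.7, -0.0]
gripper_width: 0.039
```

```bash
python3 wait.py 22; python3 go.py 0.530 -0.281 0.039
```

```text
5.1 0.196 [-0.5  0.6  0.1] [ 0.5296 -0.2811  0.0671] [-0.0067  0.0136]
5.3 0.368 [ 0.8 -0.5 -0.3] [ 0.5295 -0.2811  0.067 ] [-0.0069  0.0136]
5.5 0.557 [-0.9  0.4  1. ] [ 0.5295 -0.2811  0.067 ] [-0.0068  0.0136]
5.7 0.741 [-0.8 -0.9  0.3] [ 0.5295 -0.2811  0.067 ] [-0.0068  0.0137]
5.9 0.922 [-0.1  0.5 -0.3] [ 0.5295 -0.2811  0.067 ] [-0.0068  0.0136]
6.0 0.972 [ 0.3 -0.  -0.2] [ 0.5295 -0.2811  0.067 ] [-0.0068  0.0136]
t 6.0 p [ 0.5295 -0.2811  0.067 ] yaw 161.72 tilt [-0.0068  0.0136] F [ 0.33 -0.   -0.2 ] M [-0.068 -0.019 -0.003] w 0.972 j [-12.9  26.5 -11.7  -0.9 -52.4 -94.9]
tool units [-0.03  -0.004  1.12 ] mm [-0.7 -0.1 28. ]
```

Call:
{"fn": "servo_tool", "kwargs": {"deltas": [{"slide": [0, 0, 0.6], "spin": 0}, {"slide": [0, 0, 0.4], "spin": 0}]}}

```text
time_s: 6.2
tcp_pos: [0.5308, -0.2812, 0.0431]
ee_rot: [[-0.95, 0.313, -0.003], [0.313, 0.95, 0.012], [0.007, 0.011, -1.0]]
wrist_force: [-0.4, 0.1, -0.1]
gripper_width: 0.992
```

```bash
python3 wait.py 4; python3 go.py 0.530 -0.281 0.039;python3 - <<'E'
from station import sense, optics, r
import cv2,numpy as np
for n in("scene",):
    c=optics.capture(n); np.savez(f"pics/{n}4.npz",**c)
f=c["frame"];cv2.imwrite("pics/s4d.png",cv2.resize(f[110:195,315:400,::-1],None,fx=7,fy=7,interpolation=cv2.INTER_CUBIC))
E
```

```text
6.4 1.001 [0.5 0.2 0.6] [ 0.5312 -0.2815  0.0439] [-0.0025  0.0117]
t 6.4 p [ 0.5312 -0.2815  0.0439] yaw 161.76 tilt [-0.0025  0.0117] F [0.54 0.25 0.59] M [-0.024 -0.037  0.031] w 1.001 j [-12.9  28.  -13.   -0.8 -49.3 -94.8]
tool units [0.052 0.003 0.197] mm [1.3 0.1 4.9]
```

View pics/s4d.png

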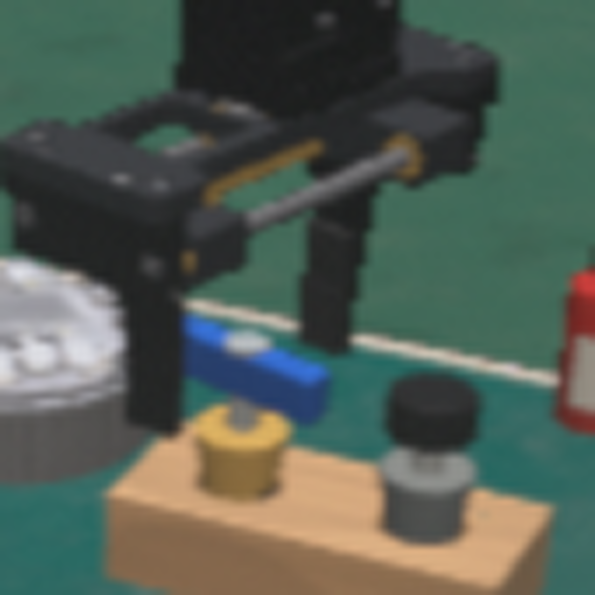

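```bash
python3 - <<'E'
from h import *
from station import sense
s=sense();R=s["ee_rot"];p=s["tcp_pos"];sc=load("scene4")
for y in(.0435,.0585,-.0435,-.0585):
  for x in(.0095,-.0095):
    for dz in(0,-.0187,-.028):
      P=p+R@np.array([x,y,dz]);print(x,y,dz,P.round(3),np.round((np.array(proj(sc,P))-(315,110))*7,0))
E
```

```text
0.0095 0.0435 0 [ 0.536 -0.237  0.045] [181. 500.]
0.0095 0.0435 -0.0187 [ 0.536 -0.238  0.063] [183. 454.]
0.0095 0.0435 -0.028 [ 0.536 -0.238  0.073] [185. 431.]
-0.0095 0.0435 0 [ 0.554 -0.243  0.045] [142. 483.]
-0.0095 0.0435 -0.0187 [ 0.554 -0.243  0.063] [144. 437.]
-0.0095 0.0435 -0.028 [ 0.554 -0.244  0.073] [145. 414.]
0.0095 0.0585 0 [ 0.541 -0.223  0.045] [154. 514.]
0.0095 0.0585 -0.0187 [ 0.541 -0.223  0.064] [156. 468.]
0.0095 0.0585 -0.028 [ 0.541 -0.223  0.073] [157. 445.]
-0.0095 0.0585 0 [ 0.559 -0.229  0.045] [114. 496.]
-0.0095 0.0585 -0.0187 [ 0.559 -0.229  0.064] [116. 451.]
-0.0095 0.0585 -0.028 [ 0.559 -0.229  0.073] [117. 427.]
0.0095 -0.0435 0 [ 0.509 -0.32   0.044] [332. 423.]
0.0095 -0.0435 -0.0187 [ 0.509 -0.32   0.063] [335. 379.]
0.0095 -0.0435 -0.028 [ 0.509 -0.32   0.072] [337. 356.]
-0.0095 -0.0435 0 [ 0.527 -0.326  0.044] [293. 407.]
-0.0095 -0.0435 -0.0187 [ 0.527 -0.326  0.062] [296. 363.]
-0.0095 -0.0435 -0.028 [ 0.527 -0.326  0.072] [297. 341.]
0.0095 -0.0585 0 [ 0.504 -0.334  0.044] [356. 410.]
0.0095 -0.0585 -0.0187 [ 0.504 -0.334  0.062] [360. 366.]
0.0095 -0.0585 -0.028 [ 0.504 -0.334  0.072] [362. 344.]
-0.0095 -0.0585 0 [ 0.522 -0.34   0.044] [317. 395.]
-0.0095 -0.0585 -0.0187 [ 0.522 -0.34   0.062] [320. 351.]
-0.0095 -0.0585 -0.028 [ 0.522 -0.34   0.072] [322. 329.]
```

Call:
{"fn": "servo_tool", "kwargs": {"deltas": [{"slide": [0.05, 0, 0.28], "spin": 0.05}]}}

```text
time_s: 6.55
tcp_pos: [0.5317, -0.2816, 0.0385]
ee_rot: [[-0.948, 0.32, 0.002], [0.32, 0.948, 0.01], [0.002, 0.01, -1.0]]
wrist_force: [0.5, -0.0, 0.1]
gripper_width: 1.002
```

```bash
python3 wait.py 2; python3 go.py 0.530 -0.281 0.0365
```

```text
6.65 0.997 [-0.8 -0.3 -0.8] [ 0.5297 -0.2808  0.0366] [-0.0029  0.0121]
t 6.65 p [ 0.5297 -0.2808  0.0366] yaw 161.33 tilt [-0.0029  0.0121] F [-0.84 -0.26 -0.76] M [-0.041  0.002  0.   ] w 0.997 j [-12.8  28.4 -13.6  -0.9 -48.3 -95.3]
tool units [-0.015 -0.002  0.005] mm [-0.4 -0.   0.1]
```

Now I'll close.

Call:
{"fn": "servo_tool", "kwargs": {"deltas": [{"slide": [0, 0, 0], "spin": 0}], "gripper": 255}}

```text
time_s: 6.75
tcp_pos: [0.5296, -0.2808, 0.0366]
ee_rot: [[-0.947, 0.32, -0.003], [0.32, 0.947, 0.012], [0.007, 0.011, -1.0]]
wrist_force: [-0.4, 0.2, 0.2]
gripper_width: 0.967
```

```bash
python3 wait.py 22; python3 go.py 0.530 -0.281 0.15
```

```text
6.95 0.807 [-0.  -0.2  0.7] [ 0.5297 -0.2809  0.0368] [-0.0026  0.012 ]
7.15 0.631 [ 0.5  0.1 -0.4] [ 0.5297 -0.2809  0.0367] [-0.0026  0.012 ]
7.35 0.442 [ 0.3 -0.5 -0.6] [ 0.5297 -0.2808  0.0367] [-0.0028  0.0121]
7.55 0.265 [-0.7 -0.4 -0.3] [ 0.5296 -0.2808  0.0366] [-0.0029  0.0121]
7.75 0.155 [-0.4 -0.5  1.1] [ 0.5297 -0.2808  0.0366] [-0.0028  0.0122]
7.85 0.159 [-0.2 -0.   0.5] [ 0.5297 -0.2808  0.0366] [-0.0028  0.0122]
t 7.85 p [ 0.5297 -0.2808  0.0366] yaw 161.33 tilt [-0.0028  0.0122] F [-0.22 -0.03  0.53] M [ 0.075 -0.144 -0.013] w 0.159 j [-12.8  28.4 -13.6  -0.9 -48.3 -95.3]
tool units [ 0.015  0.044 -4.535] mm [   0.4    1.1 -113.4]
```

Call:
{"fn": "servo_tool", "kwargs": {"deltas": [{"slide": [0, 0, -0.3], "spin": 0}, {"slide": [0, 0, -0.8], "spin": 0}, {"slide": [0, 0, -1.0], "spin": 0}, {"slide": [0, 0, -1.0], "spin": 0}, {"slide": [0, 0, -1.0], "spin": 0}, {"slide": [0, 0, -1.0], "spin": 0}, {"slide": [0, 0, -0.4], "spin": 0}]}}

```text
time_s: 8.55
tcp_pos: [0.5236, -0.2801, 0.1719]
ee_rot: [[-0.946, 0.324, -0.022], [0.323, 0.946, 0.021], [0.028, 0.013, -1.0]]
wrist_force: [0.2, -0.7, -3.9]
gripper_width: 0.158
```

```bash
python3 wait.py 4; python3 go.py 0.4773 0.0602 0.18
```

```text
8.75 0.158 [-1.2 -0.2 -3.7] [ 0.5218 -0.2791  0.168 ] [-0.0277  0.0238]
t 8.75 p [ 0.5218 -0.2791  0.168 ] yaw 161.11 tilt [-0.0277  0.0238] F [-1.15 -0.2  -3.66] M [-0.107 -0.079 -0.007] w 0.158 j [-13.   21.   -4.4  -1.1 -66.5 -95.4]
tool units [ 6.093 12.267 -0.109] mm [152.3 306.7  -2.7]
```

Call:
{"fn": "servo_tool", "kwargs": {"deltas": [{"slide": [0.3, 0.6, -0.05], "spin": 0}, {"slide": [0.45, 0.92, -0.03], "spin": 0}, {"slide": [0.45, 0.92, -0.03], "spin": 0}, {"slide": [0.45, 0.92, -0.03], "spin": 0}, {"slide": [0.45, 0.92, -0.03], "spin": 0}, {"slide": [0.45, 0.92, -0.03], "spin": 0}, {"slide": [0.45, 0.92, -0.03], "spin": 0}, {"slide": [0.45, 0.92, -0.03], "spin": 0}, {"slide": [0.45, 0.92, -0.03], "spin": 0}, {"slide": [0.45, 0.92, -0.03], "spin": 0}]}}

```text
time_s: 9.75
tcp_pos: [0.4778, -0.0205, 0.1675]
ee_rot: [[-0.942, 0.331, -0.061], [0.329, 0.944, 0.03], [0.068, 0.008, -0.998]]
wrist_force: [0.6, 0.0, -3.4]
gripper_width: 0.155
```

```bash
python3 go.py 0.4773 0.0602 0.17
```

```text
t 9.75 p [ 0.4778 -0.0205  0.1675] yaw 160.73 tilt [-0.0612  0.0297] F [ 0.64  0.01 -3.45] M [-0.14  -0.279  0.013] w 0.155 j [  15.1   11.   -18.    -2.8  -63.9 -123.1]
tool units [ 1.087  3.042 -0.004] mm [27.2 76.1 -0.1]
```

```bash
python3 wait.py 5; python3 go.py 0.59 -0.02 0.17
```

```text
9.95 0.159 [-0.3 -0.7 -4. ] [ 0.4785 -0.0213  0.1679] [-0.0602  0.0294]
10.0 0.158 [ 0.5  0.1 -5.1] [ 0.4787 -0.0219  0.168 ] [-0.0599  0.0294]
t 10.0 p [ 0.4787 -0.0219  0.168 ] yaw 160.76 tilt [-0.0599  0.0294] F [ 0.55  0.06 -5.08] M [-0.174 -0.184  0.002] w 0.158 j [  15.    11.1  -17.9   -2.8  -64.  -122.9]
tool units [-4.164  1.542 -0.343] mm [-104.1   38.5   -8.6]
```

Call:
{"fn": "servo_tool", "kwargs": {"deltas": [{"slide": [-0.92, 0.34, -0.08], "spin": 0}, {"slide": [-0.92, 0.34, -0.08], "spin": 0}, {"slide": [-0.92, 0.34, -0.08], "spin": 0}, {"slide": [-0.92, 0.34, -0.06], "spin": 0}, {"slide": [-0.92, 0.34, -0.06], "spin": 0}]}}

```text
time_s: 10.5
tcp_pos: [0.6005, -0.0245, 0.1667]
ee_rot: [[-0.94, 0.336, -0.068], [0.335, 0.942, 0.029], [0.073, 0.005, -0.997]]
wrist_force: [0.3, -0.8, -4.5]
gripper_width: 0.153
```

```bash
python3 wait.py 4; python3 go.py 0.59 0.06 0.17
```

```text
10.7 0.159 [ 0.4  0.  -4.8] [ 0.5992 -0.0242  0.1661] [-0.0692  0.029 ]
t 10.7 p [ 0.5992 -0.0242  0.1661] yaw 160.4 tilt [-0.0692  0.029 ] F [ 0.38  0.04 -4.78] M [-0.15  -0.155 -0.003] w 0.159 j [  11.7   23.    -1.1   -2.6  -69.5 -120.3]
tool units [ 1.485  3.05  -0.034] mm [37.1 76.3 -0.8]
```

Call:
{"fn": "servo_tool", "kwargs": {"deltas": [{"slide": [0, 0, 1.0], "spin": 0}, {"slide": [0, 0, 1.0], "spin": 0}, {"slide": [0, 0, 0.6], "spin": 0}]}}

```text
time_s: 11.0
tcp_pos: [0.5942, -0.024, 0.1023]
ee_rot: [[-0.939, 0.338, -0.064], [0.337, 0.941, 0.03], [0.07, 0.006, -0.997]]
wrist_force: [0.1, 0.1, -3.7]
gripper_width: 0.16
```

```bash
for i in 1 2 3 4; do python3 wait.py 1; done; python3 go.py 0.59 0.06 0.17
```

```text
11.05 0.161 [-2.9  0.6 -6.8] [ 0.5922 -0.0239  0.0997] [-0.0693  0.0298]
11.1 0.158 [-0.3 -0.7 -4.3] [ 0.5929 -0.0241  0.1013] [-0.0686  0.0291]
11.15 0.153 [ 0.2 -0.  -3.9] [ 0.5947 -0.0241  0.1031] [-0.0646  0.0289]
11.2 0.157 [ 1.2 -0.  -3.1] [ 0.5961 -0.0239  0.1044] [-0.0613  0.029 ]
t 11.2 p [ 0.5961 -0.0239  0.1044] yaw 160.34 tilt [-0.0613  0.029 ] F [ 1.23 -0.01 -3.13] M [-0.142 -0.31   0.04 ] w 0.157 j [  11.9   25.5   -6.6   -2.7  -61.1 -120.2]
tool units [ 1.532  3.095 -2.506] mm [ 38.3  77.4 -62.7]
```

Call:
{"fn": "servo_tool", "kwargs": {"deltas": [{"slide": [0, 0, -1.0], "spin": 0}]}}

```text
time_s: 11.3
tcp_pos: [0.5951, -0.0248, 0.1273]
ee_rot: [[-0.939, 0.337, -0.068], [0.336, 0.941, 0.029], [0.074, 0.004, -0.997]]
wrist_force: [-0.2, -0.7, -3.1]
gripper_width: 0.157
```

```bash
for i in 1 2 3 4; do python3 wait.py 1; done
```

```text
11.35 0.159 [ 1.9 -0.5  1.2] [ 0.6    -0.0252  0.1347] [-0.0546  0.0278]
11.4 0.157 [ 1.5  0.4 -2.7] [ 0.6012 -0.0248  0.1343] [-0.0508  0.029 ]
11.45 0.159 [ 0.2 -0.  -3.8] [ 0.5999 -0.0245  0.1324] [-0.0539  0.0299]
11.5 0.157 [ 0.3  1.  -5. ] [ 0.5984 -0.0244  0.1307] [-0.0578  0.0301]
```

Call:
{"fn": "servo_tool", "kwargs": {"deltas": [{"slide": [0, 0, -1.0], "spin": 0}]}}

```text
time_s: 11.6
tcp_pos: [0.596, -0.0249, 0.1515]
ee_rot: [[-0.939, 0.338, -0.068], [0.337, 0.941, 0.031], [0.074, 0.006, -0.997]]
wrist_force: [-0.4, -0.4, -4.7]
gripper_width: 0.158
```

```bash
for i in 1 2; do python3 wait.py 1; done
```

```text
11.65 0.157 [ 2.1 -0.3  1.8] [ 0.6009 -0.0255  0.1588] [-0.0545  0.0293]
11.7 0.157 [ 0.9  1.2 -4.6] [ 0.602  -0.0252  0.1584] [-0.051  0.03 ]
```

Call:
{"fn": "servo_tool", "kwargs": {"deltas": [{"slide": [0, 0, -1.0], "spin": 0}]}}

```text
time_s: 11.8
tcp_pos: [0.6001, -0.0255, 0.1789]
ee_rot: [[-0.939, 0.338, -0.06], [0.336, 0.941, 0.031], [0.067, 0.009, -0.998]]
wrist_force: [-0.8, -0.7, -4.4]
gripper_width: 0.16
```

```bash
for i in 1 2; do python3 wait.py 1; done
```

```text
11.85 0.16 [ 2.2 -0.6  2.3] [ 0.6047 -0.0263  0.1864] [-0.0468  0.0292]
11.9 0.157 [ 1.7  0.2 -2.7] [ 0.6055 -0.026   0.1858] [-0.0441  0.0301]
```

Call:
{"fn": "servo_tool", "kwargs": {"deltas": [{"slide": [0, 0, -1.0], "spin": 0}]}}

```text
time_s: 12.0
tcp_pos: [0.6035, -0.0262, 0.2057]
ee_rot: [[-0.94, 0.337, -0.054], [0.336, 0.941, 0.031], [0.061, 0.011, -0.998]]
wrist_force: [-1.5, 0.4, -4.9]
gripper_width: 0.157
```

```bash
for i in 1 2; do python3 wait.py 1; done; python3 go.py .477 .06 .2
```

```text
12.05 0.159 [ 2.4 -0.6  1.9] [ 0.6078 -0.027   0.2132] [-0.0404  0.0294]
12.1 0.158 [ 1.4  0.4 -2.6] [ 0.6085 -0.0268  0.2126] [-0.0379  0.0301]
t 12.1 p [ 0.6085 -0.0268  0.2126] yaw 160.43 tilt [-0.0379  0.0301] F [ 1.44  0.39 -2.6 ] M [-0.156 -0.402 -0.008] w 0.158 j [  11.5   21.1    2.7   -2.2  -73.4 -120.4]
tool units [6.091 1.497 0.808] mm [152.3  37.4  20.2]
```

Call:
{"fn": "servo_tool", "kwargs": {"deltas": [{"slide": [0.95, 0.25, -0.2], "spin": 0}]}}

```text
time_s: 12.2
tcp_pos: [0.5888, -0.0135, 0.2155]
ee_rot: [[-0.94, 0.338, -0.04], [0.337, 0.941, 0.031], [0.048, 0.015, -0.999]]
wrist_force: [-0.1, 0.3, -3.7]
gripper_width: 0.158
```

```bash
for i in 1 2 3 4 5 6; do python3 wait.py 1; done; python3 go.py .477 .06 .2
```

```text
12.25 0.16 [-5.1  0.7 -3.8] [ 0.5852 -0.0114  0.2176] [-0.0413  0.0322]
12.3 0.159 [ 0.1 -0.9 -3.6] [ 0.5865 -0.012   0.2177] [-0.0396  0.0314]
12.35 0.155 [ 0.   0.2 -4.2] [ 0.5874 -0.0125  0.2175] [-0.039   0.0308]
12.4 0.158 [ 0.2  0.3 -4.2] [ 0.5878 -0.0128  0.2173] [-0.0392  0.0305]
12.45 0.163 [-0.5 -0.7 -3.7] [ 0.588  -0.013   0.2173] [-0.0394  0.0303]
12.5 0.16 [ 0.4  0.4 -3.5] [ 0.5882 -0.0131  0.2174] [-0.0395  0.0301]
t 12.5 p [ 0.5882 -0.0131  0.2174] yaw 160.42 tilt [-0.0395  0.0301] F [ 0.38  0.43 -3.49] M [-0.152 -0.148 -0.055] w 0.16 j [  13.2   18.9    0.2   -2.3  -73.1 -122.1]
tool units [5.133 1.252 0.958] mm [128.3  31.3  23.9]
```

Call:
{"fn": "servo_tool", "kwargs": {"deltas": [{"slide": [0.95, 0.24, -0.9], "spin": 0}]}}

```text
time_s: 12.6
tcp_pos: [0.5679, -0.0011, 0.236]
ee_rot: [[-0.94, 0.338, -0.048], [0.337, 0.941, 0.029], [0.055, 0.011, -0.998]]
wrist_force: [0.5, 0.5, -3.5]
gripper_width: 0.157
```

```bash
for i in 1 2; do python3 wait.py 1; done
```

```text
12.65 0.161 [-3.7  0.2  0. ] [5.670e-01 5.000e-04 2.429e-01] [-0.0406  0.0303]
12.7 0.156 [ 0.1  0.8 -2.7] [5.691e-01 2.000e-04 2.431e-01] [-0.0358  0.0305]
```

Call:
{"fn": "servo_tool", "kwargs": {"deltas": [{"slide": [0.95, 0.24, -0.9], "spin": 0}]}}

```text
time_s: 12.8
tcp_pos: [0.549, 0.0126, 0.2624]
ee_rot: [[-0.941, 0.337, -0.043], [0.336, 0.941, 0.03], [0.051, 0.013, -0.999]]
wrist_force: [-1.0, 0.2, -4.8]
gripper_width: 0.156
```

```bash
for i in 1 2; do python3 wait.py 1; done
```

```text
12.85 0.159 [-3.7 -0.1  0.4] [0.5484 0.0139 0.2698] [-0.0342  0.0309]
12.9 0.157 [ 1.  -0.4 -3.5] [0.5503 0.0136 0.2696] [-0.0301  0.0312]
```

Call:
{"fn": "servo_tool", "kwargs": {"deltas": [{"slide": [0.95, 0.24, -0.9], "spin": 0}]}}

```text
time_s: 13.0
tcp_pos: [0.5302, 0.026, 0.2887]
ee_rot: [[-0.941, 0.336, -0.038], [0.335, 0.942, 0.03], [0.046, 0.016, -0.999]]
wrist_force: [-0.3, 0.8, -5.1]
gripper_width: 0.16
```

```bash
for i in 1 2; do python3 wait.py 1; done; python3 go.py .477 .06 .2
```

```text
13.05 0.16 [-2.9  0.5  1.2] [0.5296 0.0272 0.2962] [-0.0279  0.0319]
13.1 0.151 [ 1.1 -0.1 -2.9] [0.5314 0.0269 0.2959] [-0.0243  0.0321]
t 13.1 p [0.5314 0.0269 0.2959] yaw 160.64 tilt [-0.0243  0.0321] F [ 1.06 -0.13 -2.91] M [-0.165 -0.368  0.048] w 0.151 j [  18.9   10.4   -0.2   -2.2  -80.1 -127.9]
tool units [2.363 0.442 3.929] mm [59.1 11.  98.2]
```

Call:
{"fn": "servo_tool", "kwargs": {"deltas": [{"slide": [0.9, 0.17, 0.5], "spin": -0.65}]}}

```text
time_s: 13.2
tcp_pos: [0.5141, 0.0385, 0.2845]
ee_rot: [[-0.969, 0.245, -0.02], [0.244, 0.969, 0.033], [0.027, 0.027, -0.999]]
wrist_force: [-0.7, 0.1, -4.8]
gripper_width: 0.157
```

```bash
for i in 1 2 3 4; do python3 wait.py 1; done; python3 go.py .477 .06 .2
```

```text
13.25 0.158 [-6.9  1.3 -7.5] [0.5082 0.0397 0.2817] [-0.0288  0.0339]
13.3 0.156 [-0.7 -0.4 -3.9] [0.5091 0.039  0.2819] [-0.0289  0.0325]
13.35 0.159 [-0.4 -0.2 -3.7] [0.5106 0.0386 0.2827] [-0.0266  0.0318]
13.4 0.155 [-0.   0.6 -3.8] [0.5115 0.0385 0.2832] [-0.0253  0.0316]
t 13.4 p [0.5115 0.0385 0.2832] yaw 165.81 tilt [-0.0253  0.0316] F [-0.03  0.55 -3.77] M [-0.207 -0.161  0.023] w 0.155 j [  20.9    8.7   -4.    -2.3  -77.9 -124.6]
tool units [1.441 0.414 3.387] mm [36.  10.4 84.7]
```

```bash
cat > tip.py <<'E'
import sys,numpy as np
from station import sense
from scipy.spatial.transform import Rotation as Ro
# grasp: measured at t=7.85
yaw=np.radians(161.33);z=np.array([-.0028,.0122,0]);z[2]=-np.sqrt(1-z@z)
x=np.array([np.cos(yaw),np.sin(yaw),0]);x-=z*(x@z);x/=np.linalg.norm(x);Rg=np.c_[x,np.cross(z,x),z]
pg=np.array([.5297,-.2808,.0366]);tip=np.array([.5300,-.2812,.006])
tt=Rg.T@(tip-pg);ax=Rg.T@np.array([0,0,1.])
s=sense();R=s["ee_rot"];p=s["tcp_pos"];T=p+R@tt;A=R@ax
g=np.array([.4773,.0603,float(sys.argv[1])])
print("t",round(s["time_s"],2),"tcp",p.round(4),"tip",T.round(4),"plug axis",A[:2].round(4),"yaw",np.degrees(np.arctan2(R[1,0],R[0,0])).round(2),"tooltilt",R[:2,2].round(4),"F",s["wrist_force"].round(1),"M",s["moment"].round(2),"w",round(s["gripper_width"],3))
print("units to go",(R.T@(g-T)/.025).round(3))
E
python3 tip.py .1
```

```text
t 13.4 tcp [0.5115 0.0385 0.2832] tip [0.5112 0.0387 0.2526] plug axis [ 0.0215 -0.0196] yaw 165.81 tooltilt [-0.0253  0.0316] F [-0.   0.6 -3.8] M [-0.21 -0.16  0.02] w 0.155
units to go [1.328 0.355 6.16 ]
```

Call:
{"fn": "servo_tool", "kwargs": {"deltas": [{"slide": [0.75, 0.22, 0.8], "spin": -0.7}]}}

```text
time_s: 13.5
tcp_pos: [0.4983, 0.0487, 0.2655]
ee_rot: [[-0.989, 0.15, -0.018], [0.149, 0.988, 0.032], [0.022, 0.029, -0.999]]
wrist_force: [0.1, 0.8, -3.7]
gripper_width: 0.16
```

```bash
for i in 1 2 3 4; do python3 wait.py 1; done; python3 tip.py .1
```

```text
13.55 0.153 [-4.9  0.4 -9.5] [0.4911 0.0495 0.2599] [-0.032   0.0324]
13.6 0.156 [-0.7 -0.7 -4. ] [0.4917 0.0489 0.2607] [-0.0324  0.0308]
13.65 0.159 [ 0.1 -0.8 -3.3] [0.4937 0.0486 0.2625] [-0.0282  0.0304]
13.7 0.159 [ 0.1 -0.3 -3.7] [0.495  0.0486 0.2637] [-0.0251  0.0307]
t 13.7 tcp [0.495  0.0486 0.2637] tip [0.4947 0.0489 0.2331] plug axis [ 0.0203 -0.0191] yaw 171.34 tooltilt [-0.0251  0.0307] F [ 0.1 -0.3 -3.7] M [-0.13 -0.22  0.  ] w 0.159
units to go [0.602 0.205 5.35 ]
```

Call:
{"fn": "servo_tool", "kwargs": {"deltas": [{"slide": [0.5, 0.2, 1.0], "spin": -0.7}]}}

```text
time_s: 13.8
tcp_pos: [0.488, 0.0563, 0.2428]
ee_rot: [[-0.998, 0.053, -0.014], [0.053, 0.998, 0.032], [0.016, 0.031, -0.999]]
wrist_force: [0.7, 0.4, -3.3]
gripper_width: 0.157
```

```bash
for i in 1 2 3 4 5; do python3 wait.py 1; done; python3 tip.py .1
```

```text
13.85 0.162 [-4.8  1.4 -9.9] [0.4811 0.0566 0.2361] [-0.0291  0.0315]
13.9 0.157 [-0.6 -0.  -4.4] [0.481  0.0559 0.237 ] [-0.0309  0.0296]
13.95 0.155 [ 1.  -0.5 -4.1] [0.4828 0.0558 0.2387] [-0.027   0.0293]
14.0 0.164 [ 0.7  0.3 -3.4] [0.4841 0.0559 0.24  ] [-0.0237  0.0298]
14.05 0.161 [ 0.5  0.1 -3.9] [0.4846 0.056  0.2406] [-0.0222  0.0304]
t 14.05 tcp [0.4846 0.056  0.2406] tip [0.4845 0.0563 0.21  ] plug axis [ 0.0163 -0.0194] yaw 176.84 tooltilt [-0.0222  0.0304] F [ 0.5  0.1 -3.9] M [-0.11 -0.12  0.02] w 0.161
units to go [0.191 0.015 4.408]
```

Call:
{"fn": "servo_tool", "kwargs": {"deltas": [{"slide": [0, 0, 1.0], "spin": 0}]}}

```text
time_s: 14.15
tcp_pos: [0.4886, 0.0573, 0.2202]
ee_rot: [[-0.998, 0.057, -0.011], [0.056, 0.998, 0.033], [0.012, 0.032, -0.999]]
wrist_force: [0.6, 0.6, -4.2]
gripper_width: 0.158
```

```bash
for i in 1 2 3 4 5; do python3 wait.py 1; done; python3 tip.py .1
```

```text
14.2 0.16 [-1.6  0.  -8.3] [0.4845 0.0569 0.2138] [-0.0226  0.0313]
14.25 0.156 [-1.  -0.3 -5.3] [0.4834 0.0564 0.2143] [-0.026   0.0296]
14.3 0.161 [ 0.   0.4 -3.1] [0.4842 0.0563 0.2156] [-0.0237  0.0293]
14.35 0.159 [ 0.7  1.  -3.3] [0.485  0.0565 0.2166] [-0.0212  0.0298]
14.4 0.156 [ 0.2  0.2 -3.9] [0.4853 0.0567 0.217 ] [-0.0199  0.0304]
t 14.4 tcp [0.4853 0.0567 0.217 ] tip [0.4853 0.057  0.1864] plug axis [ 0.0139 -0.0194] yaw 176.81 tooltilt [-0.0199  0.0304] F [ 0.2  0.2 -3.9] M [-0.11 -0.05 -0.02] w 0.156
units to go [0.251 0.012 3.466]
```

Call:
{"fn": "servo_tool", "kwargs": {"deltas": [{"slide": [0, 0, 1.0], "spin": 0}, {"slide": [0.35, 0, 0.8], "spin": 0}]}}

```text
time_s: 14.6
tcp_pos: [0.4815, 0.0596, 0.1773]
ee_rot: [[-0.998, 0.056, -0.006], [0.056, 0.998, 0.034], [0.008, 0.033, -0.999]]
wrist_force: [-0.5, -1.1, -4.6]
gripper_width: 0.156
```

```bash
for i in 1 2 3 4 5; do python3 wait.py 1; done; python3 tip.py .1
```

```text
14.65 0.16 [-2.9 -0.1 -7.2] [0.478  0.0591 0.1745] [-0.0124  0.0326]
14.7 0.159 [-1.  -0.3 -5.4] [0.4785 0.0589 0.1758] [-0.0123  0.0316]
14.75 0.158 [ 0.1  0.  -3. ] [0.4801 0.0591 0.1773] [-0.0089  0.0319]
14.8 0.162 [ 1.6  0.2 -3.6] [0.4812 0.0594 0.1782] [-0.0063  0.0326]
14.85 0.157 [ 1.5 -0.3 -3.8] [0.4816 0.0596 0.1785] [-0.0053  0.0332]
t 14.85 tcp [0.4816 0.0596 0.1785] tip [0.482 0.06  0.148] plug axis [-0.0007 -0.0222] yaw 176.86 tooltilt [-0.0053  0.0332] F [ 1.5 -0.3 -3.8] M [-0.16 -0.06 -0.06] w 0.157
units to go [ 0.176 -0.06   1.918]
```

Call:
{"fn": "servo_tool", "kwargs": {"deltas": [{"slide": [0.15, -0.05, 0.9], "spin": 0}]}}

```text
time_s: 14.95
tcp_pos: [0.4822, 0.0604, 0.1603]
ee_rot: [[-0.999, 0.054, 0.006], [0.054, 0.998, 0.036], [-0.004, 0.036, -0.999]]
wrist_force: [1.0, -0.3, -4.4]
gripper_width: 0.16
```

```bash
for i in 1 2 3 4 5; do python3 wait.py 1; done; python3 tip.py .1; python3 - <<'E'
from station import sense, optics, r
import cv2,numpy as np
for n in("scene","top"):
    c=optics.capture(n); np.savez(f"pics/{n}5.npz",**c)
    f=c["frame"]
    x,y=(250,150) if n=="scene" else (210,160)
    cv2.imwrite(f"pics/{n}5.png",cv2.resize(f[y:y+120,x:x+120,::-1],None,fx=5,fy=5,interpolation=cv2.INTER_CUBIC))
E
```

```text
15.0 0.16 [-3.  -0.7 -7.8] [0.4774 0.0595 0.1549] [-0.0055  0.0342]
15.05 0.156 [-0.8 -0.7 -3.9] [0.4766 0.059  0.1553] [-0.0084  0.0326]
15.1 0.156 [ 0.8 -0.  -3.5] [0.4776 0.0591 0.1564] [-0.0062  0.0325]
15.15 0.155 [-0.3 -0.1 -3.6] [0.4785 0.0593 0.1571] [-0.004  0.033]
15.2 0.162 [-0.1  0.7 -4. ] [0.4789 0.0595 0.1574] [-0.0029  0.0334]
t 15.2 tcp [0.4789 0.0595 0.1574] tip [0.4794 0.0598 0.1268] plug axis [-0.0031 -0.0224] yaw 176.88 tooltilt [-0.0029  0.0334] F [-0.1  0.7 -4. ] M [-0.13 -0.11 -0.01] w 0.162
units to go [ 0.08  -0.022  1.074]
```

View pics/scene5.png

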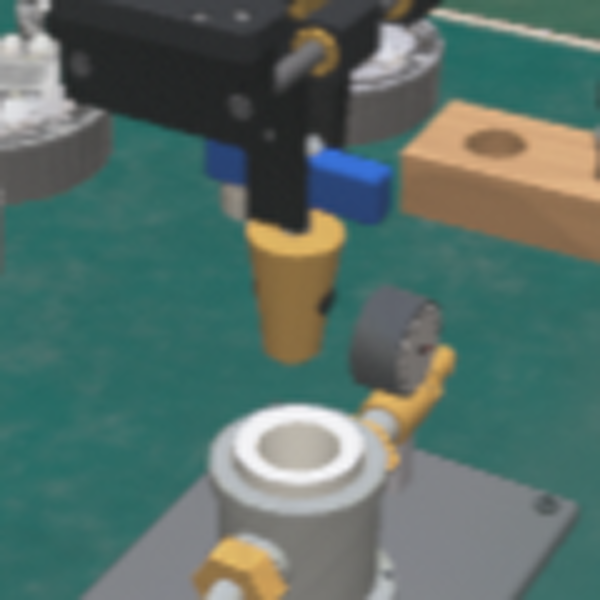

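View pics/top5.png

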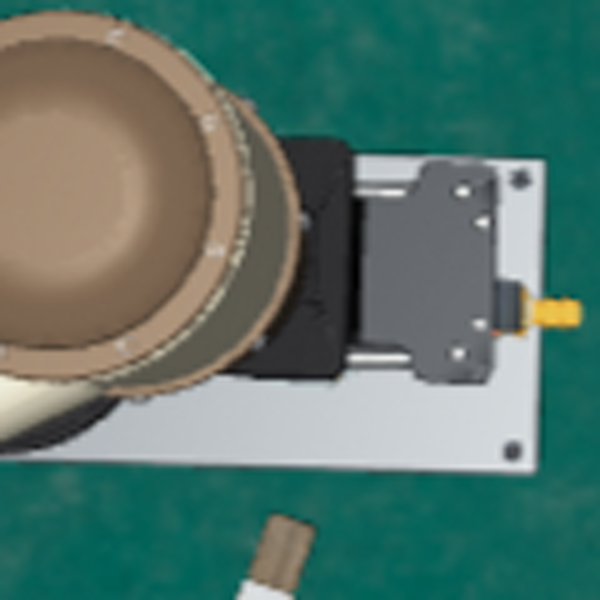

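Call:
{"fn": "servo_tool", "kwargs": {"deltas": [{"slide": [0.06, -0.03, 1.0], "spin": 0}]}}

```text
time_s: 15.4
tcp_pos: [0.4812, 0.0609, 0.1361]
ee_rot: [[-0.999, 0.053, 0.007], [0.054, 0.998, 0.037], [-0.005, 0.037, -0.999]]
wrist_force: [2.1, 0.3, -3.5]
gripper_width: 0.16
```

```bash
for i in 1 2 3 4 5 6; do python3 wait.py 1; done; python3 tip.py .05
```

```text
15.45 0.16 [-2.  0. -8.] [0.4763 0.0598 0.1301] [-0.0048  0.0343]
15.5 0.16 [-0.9 -0.1 -5.3] [0.4752 0.0592 0.1306] [-0.0081  0.0325]
15.55 0.156 [ 0.8  0.3 -3.7] [0.4763 0.0593 0.1319] [-0.0056  0.0325]
15.6 0.158 [ 0.1  0.9 -2.4] [0.4774 0.0596 0.1328] [-0.0029  0.0331]
15.65 0.156 [ 0.2 -0.  -3.3] [0.478  0.0598 0.1333] [-0.0013  0.0337]
15.7 0.158 [ 1.2  0.6 -3.8] [0.4782 0.0599 0.1335] [-0.0008  0.034 ]
t 15.7 tcp [0.4782 0.0599 0.1335] tip [0.4787 0.0603 0.1029] plug axis [-0.0052 -0.023 ] yaw 176.89 tooltilt [-0.0008  0.034 ] F [ 1.2  0.6 -3.8] M [-0.11 -0.06 -0.02] w 0.158
units to go [ 0.052 -0.076  2.115]
```

Call:
{"fn": "servo_tool", "kwargs": {"deltas": [{"slide": [0.04, 0, 1.0], "spin": 0}]}}

```text
time_s: 15.8
tcp_pos: [0.4813, 0.0621, 0.1124]
ee_rot: [[-0.999, 0.053, 0.01], [0.053, 0.998, 0.037], [-0.008, 0.038, -0.999]]
wrist_force: [0.9, 0.1, -4.3]
gripper_width: 0.158
```

```bash
for i in 1 2 3 4 5 6; do python3 wait.py 1; done; python3 tip.py .05
```

```text
15.85 0.157 [-0.9 -0.1 -8.6] [0.4766 0.0611 0.1067] [-0.0019  0.0347]
15.9 0.157 [-2.6  0.1 -4.4] [0.4754 0.0604 0.1072] [-0.0053  0.0329]
15.95 0.158 [ 0.5  0.  -3.4] [0.4764 0.0605 0.1083] [-0.0031  0.0329]
16.0 0.158 [ 0.1  0.4 -3.2] [0.4775 0.0608 0.1092] [-0.0006  0.0336]
16.05 0.159 [ 0.3 -0.4 -3.9] [0.4781 0.061  0.1097] [0.001  0.0342]
16.1 0.154 [ 1.1 -0.5 -4.3] [0.4782 0.0611 0.1098] [0.0014 0.0345]
t 16.1 tcp [0.4782 0.0611 0.1098] tip [0.4788 0.0615 0.0792] plug axis [-0.0074 -0.0235] yaw 176.92 tooltilt [0.0014 0.0345] F [ 1.1 -0.5 -4.3] M [-0.17 -0.06 -0.05] w 0.154
units to go [ 0.058 -0.092  1.166]
```

Call:
{"fn": "servo_tool", "kwargs": {"deltas": [{"slide": [0.08, -0.08, 0.7], "spin": 0}]}}

```text
time_s: 16.2
tcp_pos: [0.4794, 0.0609, 0.0953]
ee_rot: [[-0.999, 0.052, 0.009], [0.053, 0.998, 0.037], [-0.008, 0.037, -0.999]]
wrist_force: [0.5, 0.2, -4.3]
gripper_width: 0.154
```

```bash
for i in 1 2 3 4 5 6; do python3 wait.py 1; done; python3 tip.py .045
```

```text
16.25 0.157 [-1.4 -0.8 -6.3] [0.4757 0.0598 0.0913] [0.0011 0.035 ]
16.3 0.157 [-1.3 -0.1 -4.5] [0.4749 0.0594 0.0917] [-0.0012  0.0338]
16.35 0.16 [ 0.9 -0.3 -3. ] [0.4757 0.0596 0.0924] [0.0004 0.0339]
16.4 0.158 [ 0.6  0.7 -3.9] [0.4765 0.0598 0.093 ] [0.0021 0.0344]
16.45 0.153 [-0.6  0.1 -4.1] [0.4769 0.06   0.0932] [0.0031 0.0347]
16.5 0.161 [ 0.  -0.4 -4.1] [0.477  0.0601 0.0933] [0.0033 0.035 ]
t 16.5 tcp [0.477  0.0601 0.0933] tip [0.4777 0.0605 0.0627] plug axis [-0.0093 -0.024 ] yaw 176.94 tooltilt [0.0033 0.035 ] F [ 0.  -0.4 -4.1] M [-0.09 -0.02 -0.01] w 0.161
units to go [ 0.015 -0.034  0.706]
```

Call:
{"fn": "servo_tool", "kwargs": {"deltas": [{"slide": [0.02, -0.03, 0.5], "spin": 0}]}}

```text
time_s: 16.6
tcp_pos: [0.4784, 0.0604, 0.0829]
ee_rot: [[-0.999, 0.052, 0.008], [0.053, 0.998, 0.036], [-0.006, 0.037, -0.999]]
wrist_force: [-2.7, -0.7, -1.1]
gripper_width: 0.159
```

```bash
for i in 1 2 3 4 5 6; do python3 wait.py 1; done; python3 tip.py .0426
```

```text
16.65 0.157 [-0.7 -0.4 -5.5] [0.4762 0.0598 0.0802] [0.0027 0.0351]
16.7 0.158 [-0.  -1.2 -4.3] [0.476  0.0597 0.0804] [0.0021 0.0347]
16.75 0.159 [ 1.  -1.  -3.2] [0.4765 0.0598 0.0809] [0.0032 0.0347]
16.8 0.159 [ 0.4 -0.4 -4.4] [0.4769 0.0599 0.0813] [0.0041 0.0349]
16.85 0.157 [-0.2 -0.1 -4.1] [0.4771 0.06   0.0814] [0.0047 0.0352]
16.9 0.158 [-0.5 -0.1 -4.1] [0.4771 0.06   0.0814] [0.0047 0.0353]
t 16.9 tcp [0.4771 0.06   0.0814] tip [0.4779 0.0604 0.0508] plug axis [-0.0107 -0.0243] yaw 176.95 tooltilt [0.0047 0.0353] F [-0.5 -0.1 -4.1] M [-0.15  0.05  0.04] w 0.158
units to go [ 0.023 -0.018  0.329]
```

Call:
{"fn": "servo_tool", "kwargs": {"deltas": [{"slide": [0, 0, 0.12], "spin": 0}]}}

```text
time_s: 17.0
tcp_pos: [0.4774, 0.0602, 0.0792]
ee_rot: [[-0.999, 0.053, 0.005], [0.053, 0.998, 0.035], [-0.004, 0.036, -0.999]]
wrist_force: [-1.1, 0.1, -0.9]
gripper_width: 0.157
```

```bash
for i in 1 2 3 4 5 6; do python3 wait.py 1; done; python3 tip.py .0426
```

```text
17.05 0.158 [-0.6  0.  -5.1] [0.4769 0.0601 0.0784] [0.0042 0.0352]
17.1 0.162 [-1.   0.5 -5.3] [0.4769 0.06   0.0783] [0.0043 0.0352]
17.15 0.158 [-0.5  0.3 -4.9] [0.4769 0.06   0.0783] [0.0042 0.0351]
17.2 0.16 [-0.2 -0.  -4.6] [0.477  0.06   0.0783] [0.0043 0.0351]
17.25 0.161 [-0.4 -0.3 -4.5] [0.477  0.06   0.0783] [0.0042 0.0351]
17.3 0.157 [-0.6  0.7 -3.4] [0.477  0.06   0.0783] [0.0042 0.0351]
t 17.3 tcp [0.477  0.06   0.0783] tip [0.4777 0.0605 0.0477] plug axis [-0.0102 -0.0241] yaw 176.95 tooltilt [0.0042 0.0351] F [-0.6  0.7 -3.4] M [-0.22  0.27 -0.  ] w 0.157
units to go [ 0.015 -0.014  0.205]
```

Call:
{"fn": "servo_tool", "kwargs": {"deltas": [{"slide": [0, 0, 0.1], "spin": 0}]}}

```text
time_s: 17.4
tcp_pos: [0.4769, 0.06, 0.0761]
ee_rot: [[-0.999, 0.053, 0.004], [0.053, 0.998, 0.035], [-0.002, 0.035, -0.999]]
wrist_force: [-2.5, 0.9, 0.4]
gripper_width: 0.157
```

```bash
for i in 1 2 3 4; do python3 wait.py 1; done; python3 tip.py .0426
```

```text
17.45 0.154 [-2.   0.9 -3. ] [0.4768 0.0601 0.0757] [0.004  0.0351]
17.5 0.158 [-1.2  1.  -3.1] [0.4768 0.0601 0.0757] [0.0039 0.0351]
17.55 0.161 [-1.3  0.6 -4.2] [0.4768 0.0601 0.0757] [0.0039 0.0351]
17.6 0.158 [-1.3  0.2 -4.8] [0.4768 0.0601 0.0757] [0.0039 0.0351]
t 17.6 tcp [0.4768 0.0601 0.0757] tip [0.4775 0.0606 0.0451] plug axis [-0.0099 -0.0241] yaw 176.95 tooltilt [0.0039 0.0351] F [-1.3  0.2 -4.8] M [-0.11  0.39  0.07] w 0.158
units to go [ 0.009 -0.015  0.099]
```

Call:
{"fn": "servo_tool", "kwargs": {"deltas": [{"slide": [0, 0, 0.06], "spin": 0}]}}

```text
time_s: 17.7
tcp_pos: [0.4771, 0.0602, 0.0749]
ee_rot: [[-0.999, 0.053, 0.004], [0.053, 0.998, 0.035], [-0.003, 0.035, -0.999]]
wrist_force: [-4.3, 1.5, 7.5]
gripper_width: 0.156
```

```bash
for i in 1 2 3 ; do python3 wait.py 1; done; python3 tip.py .0426
```

```text
17.75 0.156 [-2.7  0.2  1.3] [0.477  0.0603 0.0748] [0.0042 0.0349]
17.8 0.157 [-2.1  0.4  3.1] [0.477  0.0603 0.0747] [0.0043 0.0351]
17.85 0.158 [-2.9  1.4  3.7] [0.477  0.0603 0.0747] [0.0044 0.0351]
t 17.85 tcp [0.477  0.0603 0.0747] tip [0.4777 0.0607 0.0441] plug axis [-0.0104 -0.0241] yaw 176.97 tooltilt [0.0044 0.0351] F [-2.9  1.4  3.7] M [0.   1.02 0.02] w 0.158
units to go [ 0.017 -0.02   0.061]
```

Call:
{"fn": "servo_tool", "kwargs": {"deltas": [{"slide": [0, 0, 0.04], "spin": 0}]}}

```text
time_s: 17.95
tcp_pos: [0.4772, 0.0603, 0.0745]
ee_rot: [[-0.999, 0.052, 0.005], [0.052, 0.998, 0.035], [-0.003, 0.035, -0.999]]
wrist_force: [-3.9, 0.7, 8.5]
gripper_width: 0.153
```

```bash
for i in 1 2 3 ; do python3 wait.py 1; done; python3 tip.py .0426
```

```text
18.0 0.154 [-3.3  1.5  6.4] [0.4771 0.0603 0.0745] [0.0047 0.0349]
18.05 0.156 [-3.6  1.   6.5] [0.4771 0.0603 0.0745] [0.0048 0.035 ]
18.1 0.156 [-3.   1.5  5.7] [0.4771 0.0603 0.0745] [0.0047 0.035 ]
t 18.1 tcp [0.4771 0.0603 0.0745] tip [0.4778 0.0608 0.0439] plug axis [-0.0107 -0.024 ] yaw 176.99 tooltilt [0.0047 0.035 ] F [-3.   1.5  5.7] M [0.02 1.4  0.05] w 0.156
units to go [ 0.021 -0.021  0.051]
```

Call:
{"fn": "servo_tool", "kwargs": {"deltas": [{"slide": [0.02, -0.01, 0.05], "spin": 0}]}}

```text
time_s: 18.2
tcp_pos: [0.4772, 0.0603, 0.0744]
ee_rot: [[-0.999, 0.052, 0.006], [0.052, 0.998, 0.035], [-0.004, 0.035, -0.999]]
wrist_force: [-5.2, 1.6, 9.4]
gripper_width: 0.158
```

```bash
for i in 1 2 ; do python3 wait.py 1; done; python3 tip.py .0426
```

```text
18.25 0.155 [-3.4  1.5  7.3] [0.4771 0.0603 0.0744] [0.0062 0.0352]
18.3 0.158 [-4.3  0.6  7.3] [0.4771 0.0603 0.0744] [0.0061 0.0352]
t 18.3 tcp [0.4771 0.0603 0.0744] tip [0.4779 0.0608 0.0438] plug axis [-0.0121 -0.0242] yaw 177.03 tooltilt [0.0061 0.0352] F [-4.3  0.6  7.3] M [0.12 1.46 0.05] w 0.158
units to go [ 0.024 -0.021  0.049]
```

Call:
{"fn": "servo_tool", "kwargs": {"deltas": [{"slide": [0.05, -0.01, 0.055], "spin": -0.3}, {"slide": [0.03, -0.01, 0.055], "spin": -0.45}]}}

```text
time_s: 18.5
tcp_pos: [0.477, 0.0606, 0.0739]
ee_rot: [[-0.998, -0.056, 0.011], [-0.056, 0.998, 0.036], [-0.013, 0.036, -0.999]]
wrist_force: [-3.1, 1.4, 7.5]
gripper_width: 0.16
```

```bash
python3 tip.py .0426
```

```text
t 18.5 tcp [0.477  0.0606 0.0739] tip [0.478  0.0612 0.0434] plug axis [-0.018  -0.0261] yaw -176.79 tooltilt [0.0108 0.0364] F [-3.1  1.4  7.5] M [ 0.03  1.06 -0.15] w 0.16
units to go [ 0.031 -0.034  0.029]
```

Call:
{"fn": "servo_tool", "kwargs": {"deltas": [{"slide": [0.03, -0.02, 0.07], "spin": -0.5}, {"slide": [0.03, -0.02, 0.075], "spin": -0.5}]}}

```text
time_s: 18.7
tcp_pos: [0.4777, 0.0609, 0.0731]
ee_rot: [[-0.98, -0.2, 0.016], [-0.199, 0.979, 0.039], [-0.023, 0.035, -0.999]]
wrist_force: [-5.8, 4.5, 11.6]
gripper_width: 0.161
```

```bash
python3 tip.py .0426;for i in 1 2 3; do python3 wait.py 1; done; python3 tip.py .0426
```

```text
t 18.7 tcp [0.4777 0.0609 0.0731] tip [0.4789 0.0616 0.0426] plug axis [-0.0243 -0.0295] yaw -168.5 tooltilt [0.0157 0.0386] F [-5.8  4.5 11.6] M [ 0.89  1.99 -0.25] w 0.161
units to go [ 0.071 -0.037 -0.004]
18.75 0.159 [-2.7  2.3  6.3] [0.4777 0.0609 0.0731] [0.016  0.0386]
18.8 0.16 [-3.5  2.5  7.1] [0.4779 0.0609 0.073 ] [0.0162 0.0385]
18.85 0.158 [-4.   3.1  6.4] [0.4779 0.0609 0.073 ] [0.0162 0.0385]
t 18.85 tcp [0.4779 0.0609 0.073 ] tip [0.4791 0.0616 0.0425] plug axis [-0.0248 -0.0293] yaw -168.58 tooltilt [0.0162 0.0385] F [-4.   3.1  6.4] M [0.57 1.38 0.13] w 0.158
units to go [ 0.082 -0.037 -0.009]
```

Call:
{"fn": "servo_tool", "kwargs": {"deltas": [{"slide": [0.07, 0.03, 0.07], "spin": -0.5}, {"slide": [0.06, 0.02, 0.075], "spin": -0.5}]}}

```text
time_s: 19.05
tcp_pos: [0.478, 0.0618, 0.0726]
ee_rot: [[-0.941, -0.338, 0.024], [-0.337, 0.941, 0.039], [-0.036, 0.029, -0.999]]
wrist_force: [-1.2, -2.2, 7.5]
gripper_width: 0.161
```

```bash
python3 tip.py .0426
```

```text
t 19.05 tcp [0.478  0.0618 0.0726] tip [0.4795 0.0627 0.042 ] plug axis [-0.0336 -0.0311] yaw -160.29 tooltilt [0.0238 0.0389] F [-1.2 -2.2  7.5] M [-0.91  0.68 -0.29] w 0.161
units to go [ 0.114 -0.058 -0.028]
```

Call:
{"fn": "servo_tool", "kwargs": {"deltas": [{"slide": [0.04, 0, 0.085], "spin": -0.55}, {"slide": [0.04, 0, 0.08], "spin": -0.55}]}}

```text
time_s: 19.25
tcp_pos: [0.4786, 0.062, 0.072]
ee_rot: [[-0.876, -0.482, 0.029], [-0.481, 0.876, 0.041], [-0.045, 0.021, -0.999]]
wrist_force: [-6.6, 2.1, 11.9]
gripper_width: 0.161
```

```bash
python3 tip.py .0426;for i in 1 2; do python3 wait.py 1; done
```

```text
t 19.25 tcp [0.4786 0.062  0.072 ] tip [0.4803 0.063  0.0415] plug axis [-0.0402 -0.0343] yaw -151.21 tooltilt [0.0294 0.0405] F [-6.6  2.1 11.9] M [ 0.6   1.99 -0.33] w 0.161
units to go [ 0.154 -0.036 -0.052]
19.3 0.161 [-3.8  1.   9.1] [0.4786 0.062  0.072 ] [0.0296 0.0405]
19.35 0.16 [-4.4  0.3 11.5] [0.4787 0.062  0.072 ] [0.0297 0.0403]
```

Call:
{"fn": "servo_tool", "kwargs": {"deltas": [{"slide": [0.04, 0.02, 0.075], "spin": -0.55}, {"slide": [0.04, 0.02, 0.075], "spin": -0.55}]}}

```text
time_s: 19.55
tcp_pos: [0.4787, 0.0625, 0.0717]
ee_rot: [[-0.79, -0.612, 0.035], [-0.611, 0.791, 0.042], [-0.053, 0.012, -0.999]]
wrist_force: [-3.2, 0.1, 9.0]
gripper_width: 0.163
```

```bash
python3 tip.py .0426;for i in 1 2; do python3 wait.py 1; done
```

```text
t 19.55 tcp [0.4787 0.0625 0.0717] tip [0.4806 0.0637 0.0411] plug axis [-0.0467 -0.0374] yaw -142.28 tooltilt [0.035  0.0418] F [-3.2  0.1  9. ] M [-0.25  1.43 -0.48] w 0.163
units to go [ 0.183 -0.025 -0.069]
19.6 0.156 [-3.6  0.5 10. ] [0.4786 0.0625 0.0716] [0.0351 0.0418]
19.65 0.159 [-3.7  0.1 10.5] [0.4786 0.0625 0.0716] [0.0349 0.0418]
```

Call:
{"fn": "servo_tool", "kwargs": {"deltas": [{"slide": [0.03, 0.03, 0.078], "spin": -0.55}, {"slide": [0.03, 0.03, 0.075], "spin": -0.55}]}}

```text
time_s: 19.85
tcp_pos: [0.4786, 0.0627, 0.0715]
ee_rot: [[-0.686, -0.726, 0.04], [-0.725, 0.687, 0.042], [-0.058, 0.0, -0.998]]
wrist_force: [-4.1, -1.0, 10.8]
gripper_width: 0.167
```

```bash
python3 tip.py .0426;for i in 1 2; do python3 wait.py 1; done
```

```text
t 19.85 tcp [0.4786 0.0627 0.0715] tip [0.4807 0.064  0.041 ] plug axis [-0.0519 -0.0398] yaw -133.43 tooltilt [0.0396 0.0424] F [-4.1 -1.  10.8] M [-0.2   1.67 -0.52] w 0.167
units to go [ 0.198 -0.004 -0.077]
19.9 0.159 [-4.8  0.2 10.5] [0.4787 0.0627 0.0714] [0.0399 0.0425]
19.95 0.16 [-4.2 -0.8 11. ] [0.4786 0.0627 0.0714] [0.0397 0.0423]
```

```bash
python3 - <<'E'
from station import sense, optics, r
import cv2,numpy as np
for n in("scene",):
    c=optics.capture(n); np.savez(f"pics/{n}6.npz",**c)
    f=c["frame"];x,y=(250,150)
    cv2.imwrite(f"pics/{n}6.png",cv2.resize(f[y:y+120,x:x+120,::-1],None,fx=5,fy=5,interpolation=cv2.INTER_CUBIC))
E
```

```text
(no output)
```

View pics/scene6.png

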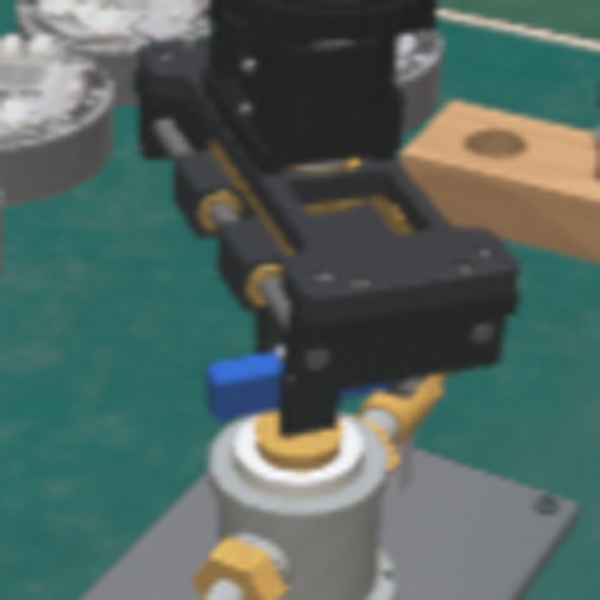

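Call:
{"fn": "servo_tool", "kwargs": {"deltas": [{"slide": [0.02, 0.03, 0.075], "spin": -0.55}, {"slide": [0.02, 0.03, 0.075], "spin": -0.55}]}}

```text
time_s: 20.2
tcp_pos: [0.4787, 0.0628, 0.0712]
ee_rot: [[-0.567, -0.822, 0.044], [-0.821, 0.569, 0.043], [-0.06, -0.012, -0.998]]
wrist_force: [-5.1, -0.6, 12.0]
gripper_width: 0.163
```

```bash
python3 tip.py .0426;for i in 1 2; do python3 wait.py 1; done
```

```text
t 20.2 tcp [0.4787 0.0628 0.0712] tip [0.4809 0.0642 0.0407] plug axis [-0.0562 -0.0419] yaw -124.62 tooltilt [0.0437 0.0426] F [-5.1 -0.6 12. ] M [-0.28  1.8  -0.54] w 0.163
units to go [ 0.206  0.028 -0.087]
20.25 0.158 [-4.2 -1.2 12.1] [0.4786 0.0628 0.0712] [0.0438 0.0426]
20.3 0.155 [-4.5 -0.2 11.6] [0.4786 0.0627 0.0712] [0.0436 0.0425]
```

Call:
{"fn": "servo_tool", "kwargs": {"deltas": [{"slide": [0.02, 0.04, 0.075], "spin": -0.55}, {"slide": [0.02, 0.04, 0.075], "spin": -0.55}]}}

```text
time_s: 20.5
tcp_pos: [0.4788, 0.0628, 0.0711]
ee_rot: [[-0.434, -0.9, 0.049], [-0.899, 0.436, 0.043], [-0.06, -0.025, -0.998]]
wrist_force: [-3.5, -1.9, 11.7]
gripper_width: 0.168
```

```bash
python3 tip.py .0426;for i in 1 2; do python3 wait.py 1; done
```

```text
t 20.5 tcp [0.4788 0.0628 0.0711] tip [0.4811 0.0644 0.0406] plug axis [-0.0612 -0.0443] yaw -115.78 tooltilt [0.0488 0.043 ] F [-3.5 -1.9 11.7] M [-0.46  1.47 -0.62] w 0.168
units to go [ 0.21   0.061 -0.095]
20.55 0.164 [-4.2 -0.8 11.5] [0.4787 0.0628 0.071 ] [0.0487 0.0429]
20.6 0.162 [-3.6 -2.5 11. ] [0.4786 0.0627 0.071 ] [0.0485 0.0427]
```

Call:
{"fn": "servo_tool", "kwargs": {"deltas": [{"slide": [0.01, 0.03, 0.07], "spin": -0.55}, {"slide": [0.01, 0.03, 0.07], "spin": -0.55}]}}

```text
time_s: 20.8
tcp_pos: [0.4787, 0.0628, 0.0709]
ee_rot: [[-0.291, -0.955, 0.052], [-0.955, 0.294, 0.043], [-0.057, -0.037, -0.998]]
wrist_force: [-4.6, -1.2, 11.7]
gripper_width: 0.169
```

```bash
python3 tip.py .0426;for i in 1 2; do python3 wait.py 1; done
```

```text
t 20.8 tcp [0.4787 0.0628 0.0709] tip [0.4811 0.0645 0.0405] plug axis [-0.0643 -0.0464] yaw -106.96 tooltilt [0.0522 0.0433] F [-4.6 -1.2 11.7] M [-0.32  1.78 -0.54] w 0.169
units to go [ 0.2    0.093 -0.1  ]
20.85 0.168 [-5.8 -1.1 12.6] [0.4787 0.0627 0.0709] [0.0523 0.0433]
20.9 0.166 [-3.  -1.5 12.2] [0.4787 0.0627 0.0709] [0.0521 0.0431]
```

Call:
{"fn": "servo_tool", "kwargs": {"deltas": [{"slide": [0.01, 0.03, 0.07], "spin": -0.55}, {"slide": [0.01, 0.03, 0.07], "spin": -0.55}]}}

```text
time_s: 21.1
tcp_pos: [0.4788, 0.0627, 0.0709]
ee_rot: [[-0.142, -0.988, 0.056], [-0.989, 0.144, 0.044], [-0.052, -0.049, -0.997]]
wrist_force: [-4.8, -0.0, 12.6]
gripper_width: 0.168
```

```bash
python3 tip.py .0426;for i in 1 2; do python3 wait.py 1; done; python3 - <<'E'
from station import sense, optics, r
import cv2,numpy as np
for n in("scene","wrist"):
    c=optics.capture(n); np.savez(f"pics/{n}7.npz",**c)
    f=c["frame"];x,y=(250,150)
    if n=="wrist": cv2.imwrite("pics/wrist7.png",f[:,:,::-1])
    else: cv2.imwrite(f"pics/{n}7.png",cv2.resize(f[y:y+120,x:x+120,::-1],None,fx=5,fy=5,interpolation=cv2.INTER_CUBIC))
E
```

```text
t 21.1 tcp [0.4788 0.0627 0.0709] tip [0.4812 0.0646 0.0405] plug axis [-0.0673 -0.049 ] yaw -98.17 tooltilt [0.0559 0.0441] F [-4.8 -0.  12.6] M [ 0.06  1.97 -0.53] w 0.168
units to go [ 0.186  0.125 -0.102]
21.15 0.171 [-4.5 -0.1 11.1] [0.4788 0.0627 0.0709] [0.056 0.044]
21.2 0.165 [-5.1  0.2 11. ] [0.4788 0.0626 0.0709] [0.0558 0.0438]
```

View pics/scene7.png

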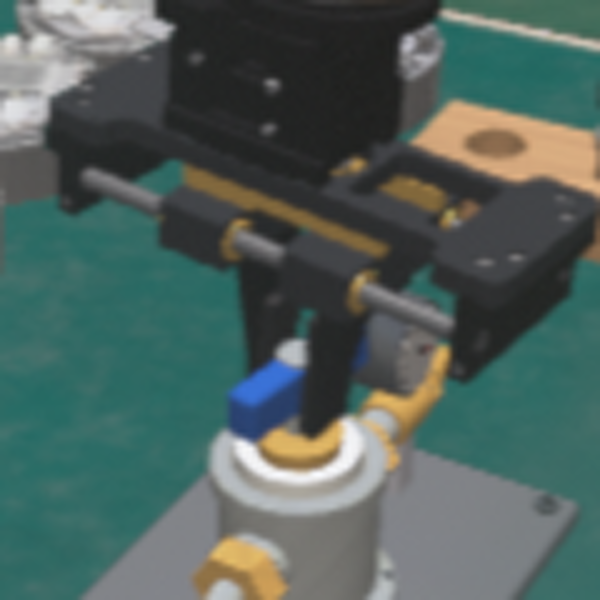

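View pics/wrist7.png

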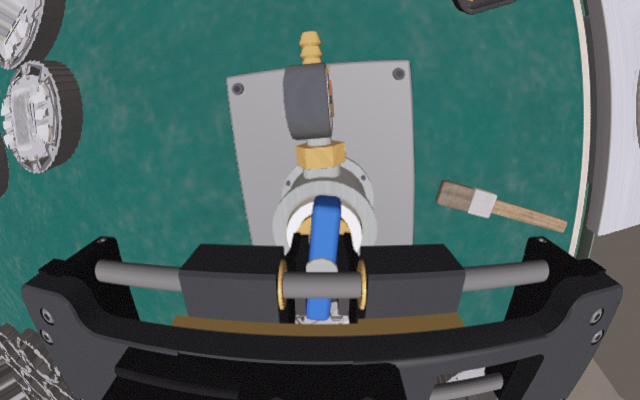

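```bash
python3 - <<'E'
from h import *
w=load("wrist7");f=w["frame"]
x,y,ww,h=270,180,100,160
cv2.imwrite("pics/w7c.png",cv2.resize(f[y:y+h,x:x+ww,::-1],None,fx=3.7,fy=3.7,interpolation=cv2.INTER_CUBIC))
E
```

```text
(no output)
```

View pics/w7c.png

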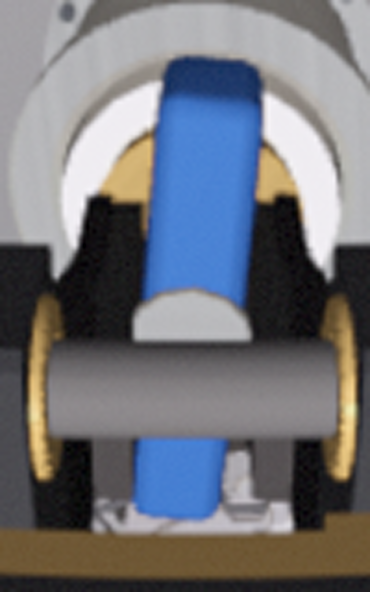

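```bash
python3 - <<'E'
from h import *
w=load("wrist7");k=lambda a:(a[0]/3.7+270,a[1]/3.7+180)
for z in(.122,.126,.130):
  for a,b in(((210,98),(178,516)),((163,98),(137,505)),((258,98),(220,515))):
    e=[plane(w,k(q),z,1) for q in(a,b)];d=e[1]-e[0];print(z,np.round(e,4)[:,:2].tolist(),np.linalg.norm(d).round(4),np.degrees(np.arctan2(d[1],d[0])).round(2))
# pipe line in wrist: gauge stem tip
for a,z in(((311,35),.05),((320,155),.05)): print(plane(w,a,z,1))
s=load("scene7")
k2=lambda a:(a[0]/5+250,a[1]/5+150)
# bar near end top edge corners in scene
for z in(.126,): print([plane(s,k2(a),z).round(4) for a in((230,393),(258,403),(305,366),(292,350))])
E
```

```text
0.122 [[0.469, 0.0271], [0.4837, 0.0961]] 0.0706 77.97
0.122 [[0.475, 0.0263], [0.4897, 0.0932]] 0.0685 77.55
0.122 [[0.4629, 0.0279], [0.4771, 0.0966]] 0.0702 78.31
0.126 [[0.4686, 0.0256], [0.4829, 0.0926]] 0.0685 77.97
0.126 [[0.4744, 0.0248], [0.4888, 0.0897]] 0.0665 77.55
0.126 [[0.4627, 0.0263], [0.4765, 0.093]] 0.0681 78.31
0.13 [[0.4683, 0.0241], [0.4821, 0.0891]] 0.0664 77.97
0.13 [[0.4739, 0.0233], [0.4878, 0.0863]] 0.0645 77.55
0.13 [[0.4626, 0.0248], [0.476, 0.0895]] 0.0661 78.31
[ 0.46828724 -0.06596391  0.05      ]
[0.47448307 0.01611626 0.05      ]
[array([0.4876, 0.0949, 0.126 ]), array([0.4759, 0.0959, 0.126 ]), array([0.471 , 0.0677, 0.126 ]), array([0.4799, 0.0605, 0.126 ])]
```

Call:
{"fn": "servo_tool", "kwargs": {"deltas": [{"slide": [0.01, 0.03, 0.07], "spin": -0.55}, {"slide": [0.01, 0.03, 0.07], "spin": -0.55}]}}

```text
time_s: 21.5
tcp_pos: [0.4788, 0.0626, 0.0708]
ee_rot: [[0.009, -0.998, 0.059], [-0.999, -0.007, 0.045], [-0.044, -0.06, -0.997]]
wrist_force: [-5.6, 0.6, 13.4]
gripper_width: 0.174
```

```bash
python3 tip.py .0426; python3 - <<'E'
from station import sense, optics, r
import cv2,numpy as np
for n in("wrist",):
    c=optics.capture(n); np.savez(f"pics/{n}8.npz",**c)
    f=c["frame"];x,y,ww,h=270,180,100,160
    cv2.imwrite("pics/w8c.png",cv2.resize(f[y:y+h,x:x+ww,::-1],None,fx=3.7,fy=3.7,interpolation=cv2.INTER_CUBIC))
E
python3 tip.py .0426
```

```text
t 21.5 tcp [0.4788 0.0626 0.0708] tip [0.4813 0.0646 0.0404] plug axis [-0.0699 -0.0515] yaw -89.46 tooltilt [0.0593 0.0448] F [-5.6  0.6 13.4] M [ 0.3   2.17 -0.59] w 0.174
units to go [ 0.165  0.154 -0.106]
t 21.55 tcp [0.4788 0.0626 0.0708] tip [0.4812 0.0646 0.0403] plug axis [-0.07   -0.0516] yaw -89.31 tooltilt [0.0594 0.0449] F [-4.8  1.6 12.2] M [ 0.08  1.98 -0.52] w 0.168
units to go [ 0.166  0.154 -0.107]
```

View pics/w8c.png

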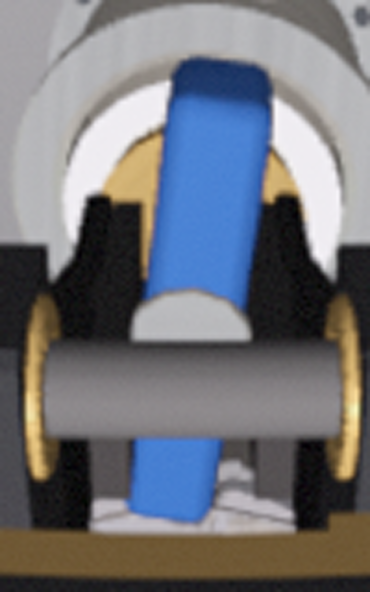

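```bash
cat > bar.py <<'E'
import sys
from h import *
w=load(sys.argv[1]);k=lambda a:(a[0]/3.7+270,a[1]/3.7+180)
p=[float(v) for v in sys.argv[2:]]
for i in range(0,len(p),4):
    e=[plane(w,k(q),.124,1) for q in((p[i],p[i+1]),(p[i+2],p[i+3]))];d=e[1]-e[0];print(np.round(e,4)[:,:2].tolist(),np.linalg.norm(d).round(4),np.degrees(np.arctan2(d[1],d[0])).round(2))
E
python3 bar.py wrist8 220 100 172 518 172 100 133 510 269 100 210 518
```

```text
[[0.4727, 0.0257], [0.4788, 0.0951]] 0.0696 84.98
[[0.4787, 0.0259], [0.4848, 0.0938]] 0.0682 84.91
[[0.4665, 0.0256], [0.4729, 0.0947]] 0.0695 84.71
```

Call:
{"fn": "servo_tool", "kwargs": {"deltas": [{"slide": [0.01, 0.03, 0.055], "spin": -0.45}]}}

```text
time_s: 21.65
tcp_pos: [0.4788, 0.0626, 0.0708]
ee_rot: [[0.074, -0.995, 0.061], [-0.996, -0.071, 0.046], [-0.041, -0.064, -0.997]]
wrist_force: [-2.7, 1.7, 8.0]
gripper_width: 0.174
```

```bash
python3 tip.py .0426; python3 - <<'E'
from station import sense, optics, r
import cv2,numpy as np
for n in("wrist",):
    c=optics.capture(n); np.savez(f"pics/{n}9.npz",**c)
    f=c["frame"];x,y,ww,h=270,180,100,160
    cv2.imwrite("pics/w9c.png",cv2.resize(f[y:y+h,x:x+ww,::-1],None,fx=3.7,fy=3.7,interpolation=cv2.INTER_CUBIC))
E
python3 tip.py .0426
```

```text
t 21.65 tcp [0.4788 0.0626 0.0708] tip [0.4813 0.0647 0.0404] plug axis [-0.0713 -0.0531] yaw -85.75 tooltilt [0.0612 0.0458] F [-2.7  1.7  8. ] M [-0.03  1.63 -0.54] w 0.174
units to go [ 0.159  0.164 -0.105]
t 21.7 tcp [0.4788 0.0625 0.0708] tip [0.4812 0.0646 0.0404] plug axis [-0.0713 -0.053 ] yaw -85.55 tooltilt [0.0613 0.0456] F [-5.2  0.1  9.5] M [-0.13  1.75 -0.39] w 0.168
units to go [ 0.156  0.163 -0.105]
```

View pics/w9c.png

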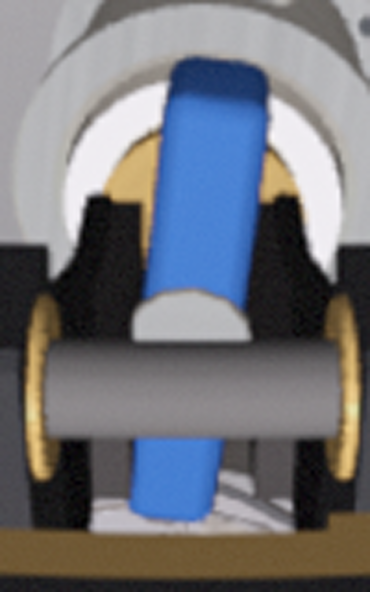

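```bash
python3 bar.py wrist9 218 100 173 518 169 100 134 510 266 100 210 518
python3 - <<'E'
from h import *
w=load("wrist9")
cv2.imwrite("pics/w9g.png",cv2.resize(w["frame"][10:240,200:440,::-1],None,fx=2.5,fy=2.5,interpolation=cv2.INTER_CUBIC))
E
```

```text
[[0.475, 0.0257], [0.4762, 0.0951]] 0.0695 89.02
[[0.4812, 0.0263], [0.4823, 0.0943]] 0.068 89.07
[[0.4689, 0.0251], [0.4705, 0.0944]] 0.0693 88.72
```

View pics/w9g.png

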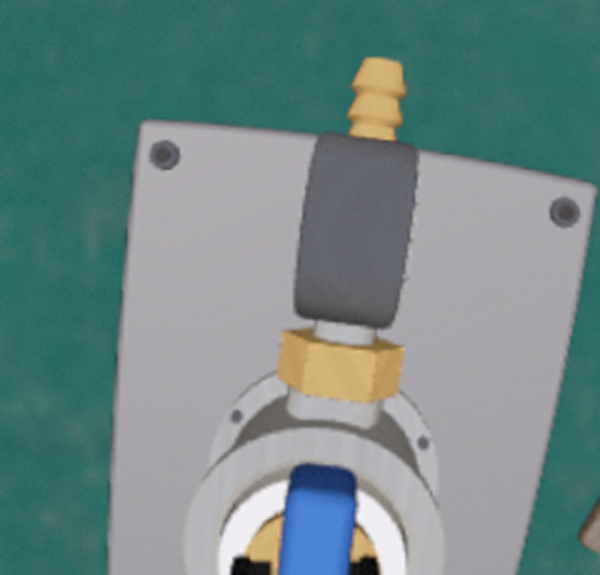

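```bash
python3 - <<'E'
from h import *
w=load("wrist9");k=lambda a:(a[0]/2.5+200,a[1]/2.5+10)
a=plane(w,k((165,155)),.013,1);b=plane(w,k((565,212)),.013,1);d=a-b;print(a,b,np.degrees(np.arctan2(d[1],d[0])),np.linalg.norm(d))
a=plane(w,k((378,95)),.05,1);b=plane(w,k((341,365)),.05,1);d=b-a;print(a,b,np.degrees(np.arctan2(d[1],d[0])))
t=load("top0");k=lambda a:(a[0]/5+170,a[1]/5+180)
P=[plane(t,k(a),.013) for a in((100,62),(720,78),(712,351),(86,331))]
for i,j in((0,1),(3,2),(0,3),(1,2)):
  d=P[j]-P[i];print(np.linalg.norm(d).round(4),np.degrees(np.arctan2(d[1],d[0])).round(2))
E
```

```text
[ 0.53476403 -0.04138704  0.013     ] [ 0.40662822 -0.03421269  0.013     ] -3.2046571253989153 0.12833649532094407
[ 0.46972976 -0.0585323   0.05      ] [0.47368036 0.01583635 0.05      ] 86.95920342994503
0.2941 -93.12
0.2934 -93.43
0.1267 177.16
0.1283 176.85
```

Call:
{"fn": "servo_tool", "kwargs": {"deltas": [{"slide": [0, 0, 0], "spin": 0}], "gripper": 0}}

```text
time_s: 21.8
tcp_pos: [0.4796, 0.0627, 0.0715]
ee_rot: [[0.078, -0.995, 0.064], [-0.996, -0.075, 0.047], [-0.042, -0.067, -0.997]]
wrist_force: [-0.1, 0.6, 0.0]
gripper_width: 0.205
```

```bash
python3 wait.py 20; python3 tip.py .0426; python3 - <<'E'
from station import sense, optics, r
import cv2,numpy as np
for n in("wrist",):
    c=optics.capture(n); np.savez(f"pics/{n}10.npz",**c)
    f=c["frame"];x,y,ww,h=270,180,100,160
    cv2.imwrite("pics/w10.png",f[:,:,::-1])
E
```

```text
22.0 0.356 [-0.5 -0.2  0.5] [0.4796 0.0628 0.071 ] [0.0629 0.0462]
22.2 0.539 [-0.7  0.1  0.4] [0.479  0.0626 0.0707] [0.0614 0.0456]
22.4 0.718 [ 0.8 -0.1 -0. ] [0.4788 0.0625 0.0708] [0.0612 0.0456]
22.6 0.906 [-0.3  0.6 -0.2] [0.4788 0.0625 0.0708] [0.0613 0.0456]
22.8 0.981 [-0.6 -0.2 -0.7] [0.4788 0.0625 0.0709] [0.0613 0.0456]
t 22.8 tcp [0.4788 0.0625 0.0709] tip [0.4812 0.0646 0.0404] plug axis [-0.0714 -0.0529] yaw -85.55 tooltilt [0.0613 0.0456] F [-0.6 -0.2 -0.7] M [-0.12  0.27 -0.02] w 0.981
units to go [ 0.154  0.163 -0.104]
```

View pics/w10.png

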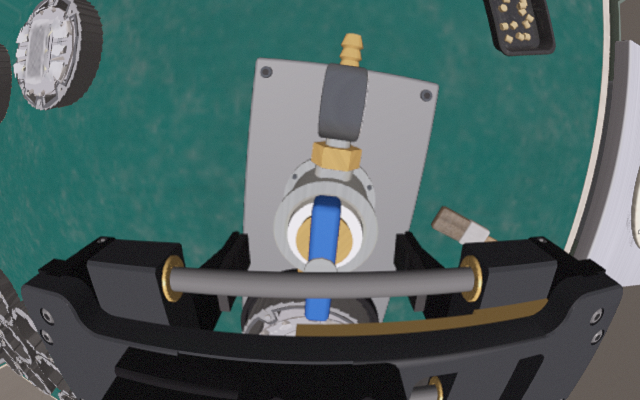

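Call:
{"fn": "servo_tool", "kwargs": {"deltas": [{"slide": [0, 0, -0.5], "spin": 0}, {"slide": [0, 0, -1.0], "spin": 0}, {"slide": [0, 0, -1.0], "spin": 0}, {"slide": [0, 0, -1.0], "spin": 0}, {"slide": [0, 0, -1.0], "spin": 0}, {"slide": [0, 0, -1.0], "spin": 0}]}}

```text
time_s: 23.45
tcp_pos: [0.4671, 0.0549, 0.2086]
ee_rot: [[0.076, -0.996, 0.051], [-0.996, -0.074, 0.042], [-0.038, -0.054, -0.998]]
wrist_force: [0.5, 0.6, 0.0]
gripper_width: 1.002
```

Call:
{"fn": "servo_tool", "kwargs": {"deltas": [{"slide": [1.0, 0, -0.3], "spin": 0}, {"slide": [1.0, 0, -0.3], "spin": 0}, {"slide": [1.0, 0, -0.3], "spin": 0}, {"slide": [1.0, 0, -0.2], "spin": 0}, {"slide": [1.0, 0, -0.2], "spin": 0}, {"slide": [1.0, 0, -0.2], "spin": 0}, {"slide": [1.0, 0, -0.2], "spin": 0}, {"slide": [0.5, 0, 0], "spin": 0}]}}

```text
time_s: 24.25
tcp_pos: [0.4817, -0.1386, 0.2508]
ee_rot: [[0.083, -0.995, 0.062], [-0.996, -0.08, 0.045], [-0.04, -0.066, -0.997]]
wrist_force: [0.4, -0.5, -0.4]
gripper_width: 0.999
```

```bash
python3 tip.py .04; python3 - <<'E'
from station import sense, optics, r
import cv2,numpy as np
for n in("wrist","scene","top"):
    c=optics.capture(n); np.savez(f"pics/{n}11.npz",**c)
    f=c["frame"]
    if n=="scene": f=cv2.resize(f[150:330,220:420],None,fx=3.3,fy=3.3,interpolation=cv2.INTER_CUBIC)
    cv2.imwrite(f"pics/{n}11.png",f[:,:,::-1])
E
```

```text
t 24.25 tcp [ 0.4817 -0.1386  0.2508] tip [ 0.4841 -0.1366  0.2204] plug axis [-0.0725 -0.0522] yaw -85.26 tooltilt [0.0624 0.0449] F [ 0.4 -0.5 -0.4] M [-0.05  0.25  0.02] w 0.999
units to go [-7.579  0.117  7.53 ]
```

View pics/scene11.png

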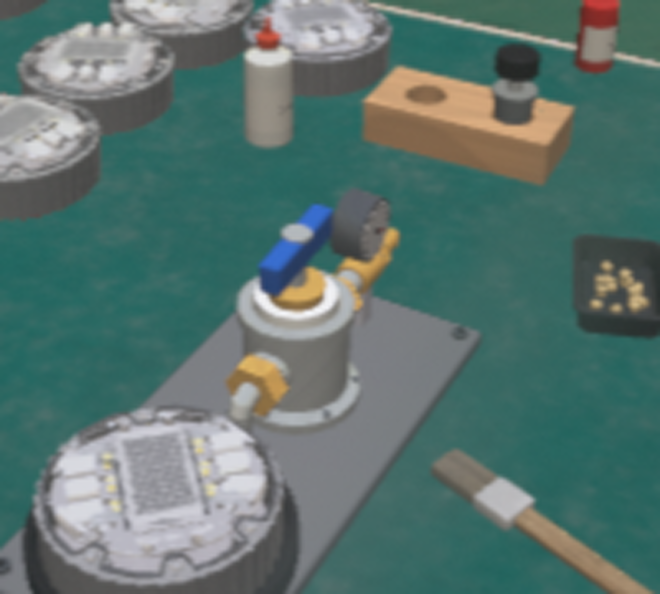

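View pics/top11.png

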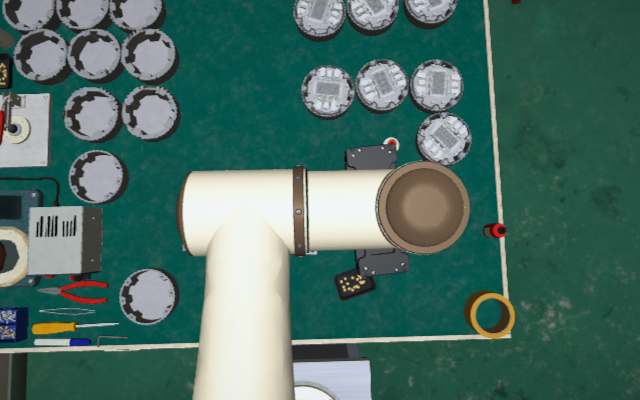

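View pics/wrist11.png

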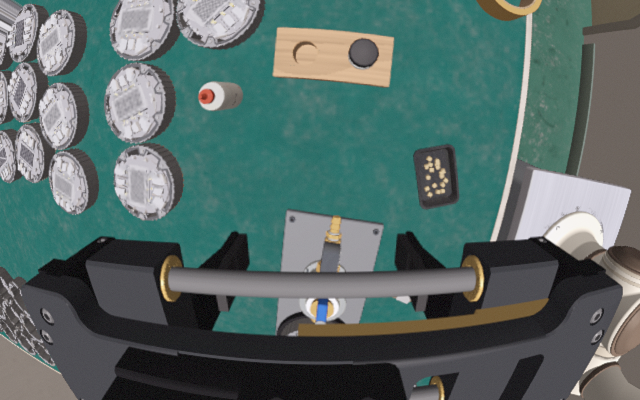

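```bash
python3 - <<'E'
from h import *
s=load("scene11");s0=load("scene0");k=lambda a:(a[0]/3.3+220,a[1]/3.3+150)
for z in(.12,.125,.13,.135): print(z,np.round((np.array(proj(s,(.4773,.0603,z)))-(220,150))*3.3,1))
m=mask(s["frame"],(100,100,50),(125,255,255))[185:260,280:340];p=cv2.findNonZero(m);q=cv2.convexHull(p);M=cv2.moments(q);print("bar hull c",M["m10"]/M["m00"]+280,M["m01"]/M["m00"]+185,proj(s,(.4773,.0603,.117)))
# bar top long edges in scene crop: left-front corner->right-front
e=[plane(s,k(a),.127) for a in((277,271),(331,213))];d=e[0]-e[1];print(np.degrees(np.arctan2(d[1],d[0])),np.linalg.norm(d))
e=[plane(s,k(a),.127) for a in((262,265),(318,206))];d=e[0]-e[1];print(np.degrees(np.arctan2(d[1],d[0])),np.linalg.norm(d))
# sleeve position: compare bottom edge of white ring before/after
for c in(s0,s):
    col=c["frame"][236:256,309].min(1);print(col.tolist())
E
```

```text
0.12 [296.  240.8]
0.125 [296.1 233.4]
0.13 [296.1 226. ]
0.135 [296.1 218.6]
bar hull c 309.1690476190476 224.53809523809525 (np.float64(309.7023007653974), np.float64(224.2951224057454))
88.1127094939316 0.06381123733551092
88.19673492639228 0.06576314827086045
[167, 167, 166, 167, 166, 166, 167, 173, 217, 237, 217, 164, 153, 160, 175, 176, 162, 125, 114, 113]
[111, 102, 97, 97, 97, 79, 68, 85, 172, 234, 215, 161, 151, 158, 173, 174, 161, 123, 112, 111]
```

```bash
python3 -c "
from station import r
print(r.finish_job())"
```

```text
the job is handed in; nothing more can be done
None
```

I set the plug in the stopcock with the handle across the pipe. I then turned it the quarter turn in line with the pipe under a steady press, let go, and handed the job in at about 24.4 s of the 53 s.

**Last checks**
- **Plug:** it stands upright in the seat after release. It drew down about 3.5 mm during the turn by the tool height, more than the 1 to 2 mm stated. The tool was tilting meanwhile, so that figure is rough.
- **Handle:** its direction reads 88 to 89° against 86.9° for the pipe, so it is about 1 to 2° past in line.
- **Seat sleeve:** its edge in the scene picture is in the same place as before, so it was not driven down.
- **Rest of the scene:** by eye, the stud, blanking plug and oil bottle stand where they were. The gripper is open and clear, with zero force on the wrist.

**What did not go to plan**
- **First grasp:** it closed on air just above the handle. The pictures showed the real fingertips about 28 mm behind the reported TCP, so I went lower and gripped again.
- **Press force:** hand force at the checks during the turn was 7.5 to 13.4 N. Adding about 4 N of plug weight, the load on the seat was about 11.6 to 17.5 N. The hand force was just under 8 N at two checks, and the seat load was above 16 N for some of the later part. It stayed below 18 N at every check.
- **Tool tilt:** the tool drifted to about 4° of tilt during the turn, with sideways forces of up to about 7 N.
- **Handle slip:** the handle slipped about 5° in the pads, so I turned a little further to make it up.

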